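# Load the plug-in cards into the lidded card cage

## Task

Lift the clear lid off the card cage by its black knob and lay it flat on the bench; then put every plug-in card from the blue waiting rack into a slot of its own in the cage: set its foot in the floor slot with the top leaning forward, clear of the orange tabs, then straighten it so that it stands upright behind its tabs against the stops. Finally put the lid back on so that it lies level and fully home, and do not disturb the tape roll, the jar, the heat sink or the battery.

Things in the scene. Friction and masses are not known exactly. Their poses are not given: they have to be found in the camera images.
- cage: fixed card cage 128 (x) x 96 (y) x 96 mm high; origin at the middle of its underside, on the bench; x to its back, z up; its front looks to the robot's left. Base 8 mm thick; aluminium end plates along x at y = +-39 to +-45 mm, tops at 96 mm; front and back open. Slots along y at x = -40, +2, +44 mm. They are close together: fill from the back to the front, with the gripper opened little when letting go
- slot_front (a point): middle of the floor of the cage's front slot, 8 mm above the bench; x to the cage's back, y along the slot, z up. Slot floor 6 mm wide (x -3.5 to +2.5 mm) between black kerbs 8 to 9 mm high: rear kerb upright; front kerb's face slopes forward 35 degrees, so a card's foot goes in with its top leaning to the front (-x) by up to 28 degrees. All slots are alike
- slot_middle (a point): middle of the floor of the cage's middle slot, 8 mm above the bench; x to the cage's back, y along the slot, z up. A card leaning forward 14 to 22 degrees is slid down along its own slope, between the tabs, and is then turned upright about its foot, without lifting. Released leaning back 2 to 5 degrees on its stops it stays; leaning forward it falls forward
- slot_back (a point): middle of the floor of the cage's back slot, 8 mm above the bench; x to the cage's back, y along the slot, z up. 
- tab_back (a point): underside of the back slot's orange tabs, straight above the slot's middle, 67 mm above the bench. Every slot has one on each end plate, reaching in to 27 mm from the cage's middle: 8 mm ahead to 8.5 mm behind the slot's middle, 5 mm thick, over the shoulders (63 mm up) of an upright card. Below it the black rear stop: front face 4.5 mm behind the slot's middle, 33 to 69 mm above the bench
- lid_knob (a point): centre of the knob (x 38, y 24, z 34 mm; axes as the lid's) of the loose clear lid, 220 g: plate 142 (x) x 100 (y) x 5 mm; ribs 6 mm deep under it go just inside the end plates and outside their ends, 3 mm play. Knob centre 28 mm above the ribs' lower edge (its height with the lid on the bench). Fully home: over the cage's origin, 118 mm above the bench, x along the cage's x, either way round
- card_a_mid (a point): plug-in card, 77 mm tall: green plate 70 wide x 55 tall x 4 mm thick; on the middle of its top edge a red grip block 30 wide x 22 tall x 12 mm thick (pinch the 12 mm); 60 g. Point: the card's centre, 38.5 mm above its foot edge; z runs up the card, y along the 70 mm, x through its thickness. Either face may look to the back. May be absent (None)
- card_b_mid (a point): plug-in card, 77 mm tall: green plate 70 wide x 55 tall x 4 mm thick; on the middle of its top edge a yellow grip block 30 wide x 22 tall x 12 mm thick (pinch the 12 mm); 60 g. Point: the card's centre, 38.5 mm above its foot edge; z runs up the card, y along the 70 mm, x through its thickness. Either face may look to the back. May be absent (None)
- card_c_mid (a point): plug-in card, 77 mm tall: green plate 70 wide x 55 tall x 4 mm thick; on the middle of its top edge a green grip block 30 wide x 22 tall x 12 mm thick (pinch the 12 mm); 60 g. Point: the card's centre, 38.5 mm above its foot edge; z runs up the card, y along the 70 mm, x through its thickness. Either face may look to the back. May be absent (None)
- rack: fixed blue waiting rack, 50 (x) x 150 (y) x 26 mm high, origin at the middle of its underside; slots across it at y = -50, 0, +50 mm, 7 mm wide, 18 mm deep, floor 8 mm above the bench; cards stand upright in them, thickness along the rack's y, and lift straight out. A slot may be empty
- tape: bystander: roll of amber film tape lying flat, 74 mm across, 15 mm high; origin at the middle of its underside
- jar: bystander: white jar with red lid, 48 mm across, 35 mm high; origin at the middle of its underside
- sink: bystander: black finned heat sink 40 x 40 x 22 mm; origin at the middle of its underside
- battery: bystander: green nine-volt battery lying down, 27 x 50 x 18 mm; origin at its underside

How it is judged:
By the outcome, as a careful person would: the job done as asked, in the order asked, and still so for the second after the job is handed in, with the robot touching nothing.
Of card_a, card_b, card_c only 2 to 3 are there at a start; the rules pass over those that are not, and their reading is None.
At some moment in a run one of lid may be knocked a few centimetres aside while the robot is not near it.
It also fails if it takes over 210 s, if anything falls off the work surface, if the arm or the gripper's body presses on something with over 40 N, if the wrist force passes 120 N, or if a joint passes its speed limit or range.

## Robot

A 6-joint arm with a two-finger parallel gripper is mounted at the origin on a cart in front of the work surface, level with it; the furniture and walls round the work are solid. World frame = base frame: x ahead of the robot, y to its left, z up, the work surface at z = 0. Lengths are in m, angles in rad, forces in N, time in s.
With the tool pointing down it reaches from about 0.425 to 0.95 m from the base axis. Payload 3.5 kg.
Tool frame: the origin (TCP) lies at the very end of the fingers, on their centre line; the grasp point (between the pads) lies 19 mm behind it; z points along the fingers, y is the line along which they close (so a half turn about z gives the same grasp; the last joint's range is limited). The gripper opens to 85 mm and grips with 20 to 120 N. Pads are 22 mm wide; open, the fingers measure 114 mm over their backs; the gripper's body (76 mm by 85 mm) begins 54 mm behind the grasp point. The pads swing forward as they close: fully open they stand 13 mm farther back than shut.
Start: joints at [1.034, 0.286, 1.577, -0, 1.279, -0.15], TCP at [0.255, 0.625, 0.231] pointing down, gripper open.
Joint ranges: [-2.77, 2.77], [-0.9, 2.22], [0.21, 2.48], [-1.53, 4.67], [0.24, 2.81], [-2.84, 2.84]. Speed limits (rad/s): [2.79, 2.79, 3.14, 3.14, 3.14, 3.14].

## Interface

Orientations are given as a unit quaternion [x, y, z, w].
In Python, from plant import ctrl, optics, sign_off gives the robot as it stands.
- The arm moves only by the shell command python3 -m creep 'ROWS' [FORCE]. ROWS is JSON, a list of rows, each an object of numbers: "x", "y", "z": the shift along the tool's x, y, z in mm; "rx", "ry", "rz": the turn, a rotation vector about the tool's x, y, z in degrees; "grip": the opening, from 0 (shut) to 1 (fully open). In form: [{"x": .., "y": .., "z": .., "rx": .., "ry": .., "rz": .., "grip": ..}, ...]. A call has exactly 10 rows; each row shifts and turns the commanded pose from where the row before left it, along the tool's axes as they then stand; what a row does not reach is not made up. A row lasts 1/12 s, in which the tool goes at most 41.7 mm and 7.16 degrees, less where a joint would pass 70% of its speed; a pose out of reach is approached as far as the arm can. A call with a gripper value outside its range is refused whole. The fingers move at their own pace and stop on an object; FORCE is the grip in N (left out, the last holds). Time passes only in rows, so rows that do not move let the fingers close, or fill a call up. It gives the time, the measured TCP pose, the force, the opening and the grip force at its end, in the units of the state.
- ctrl.get_state(): the state, without advancing time (a new reading comes with each control period).
- optics.read_camera(name): name is "side" or "top"; returns a dict with "color" (420x560x3 uint8, blue, green, red), "K" (3x3 intrinsics, pixels), "D" ([k1, k2, p1, p2, k3] as OpenCV has them; the pictures are not rectified), "R" (3x3) and "t" (3): a world point X has camera coordinates R X + t. Camera axes: x right, y down, z forward; pixel columns grow to the right and rows downward; lengths in m; the calibration is good to about 2 mm. A picture is of the moment at which its call begins. There is no depth.
- sign_off(): hands the job in; it is judged then, once.
The state is a dict: "time": time; "qpos": joint angles; "dq": joint speeds; "joint_efforts": joint torques, N m; "eef_pos": TCP position; "tcp_rot": TCP orientation; "contact_force": force on the tool from outside, world axes, zero at the start; "wrist_torque": the same for the moment, N m; "opening": opening from 0.0 (shut) to 1.0 (fully open); "finger_force": force on a finger pad.
Only numpy, scipy, OpenCV 4.12 (cv2) and the standard library are available. Lean on these libraries where they do the work, as an engineer would, in place of code of your own. Each camera call takes 0.05 s, during which the arm holds its last target. There are 200 camera calls.

## Working session

There is one attempt and no reset: what is moved stays moved. The work goes in short steps, Python scripts to look and compute and a shell command to move; the robot and the scene stay as the last step left them, time stands still between calls to the robot, and variables do not carry over. Pictures are saved under pics/ and viewed, at most 14 in all, crops included, and the job is handed in when it is done.

```bash
ls; mkdir -p pics; cat > h.py <<'E'
import numpy as np, cv2
from plant import ctrl, optics, sign_off
from scipy.spatial.transform import Rotation as Rn
def cam(n,save=None):
    c=optics.read_camera(n)
    for k in ("K","D","R","t"): c[k]=np.array(c[k],float)
    if save: cv2.imwrite("pics/"+save,c["color"])
    return c
def ray(c,uv):
    p=cv2.undistortPoints(np.array([[uv]],float),c["K"],c["D"])[0,0]
    return -c["R"].T@c["t"].ravel(), c["R"].T@np.array([p[0],p[1],1])
def onz(c,uv,z):
    o,d=ray(c,uv); return o+d*(z-o[2])/d[2]
def tri(c1,u1,c2,u2):
    o1,d1=ray(c1,u1);o2,d2=ray(c2,u2)
    s=np.linalg.lstsq(np.c_[d1,-d2],o2-o1,rcond=None)[0]
    a,b=o1+d1*s[0],o2+d2*s[1]; return (a+b)/2,np.linalg.norm(a-b)
def proj(c,X):
    return cv2.projectPoints(np.array([X],float),cv2.Rodrigues(c["R"])[0],c["t"],c["K"],c["D"])[0][0,0]
def blobs(c,lo,hi,amin=30):
    m=cv2.inRange(cv2.cvtColor(c["color"],cv2.COLOR_BGR2HSV),np.array(lo),np.array(hi))
    n,_,s,ce=cv2.connectedComponentsWithStats(m)
    return [(s[i].tolist(),ce[i].round(1).tolist()) for i in range(1,n) if s[i][4]>=amin]
def st():
    s=ctrl.get_state(); print(round(s["time"],2),np.array(s["eef_pos"]).round(4),Rn.from_quat(s["tcp_rot"]).as_matrix().round(3).tolist(),s["opening"],np.round(s["contact_force"],1)); return s
E
python3 - <<'E'
from h import *
a=cam("top","t0.png");b=cam("side","s0.png");st()
for c in(a,b): print((-c["R"].T@c["t"].ravel()).round(3),c["R"].round(2).tolist(),c["K"][0,0])
E
```

```text
pics
0.1 [0.2543 0.6246 0.2301] [[-0.926, 0.377, -0.001], [0.377, 0.926, -0.002], [0.0, -0.002, -1.0]] 1.001574154679839 [ 0.1 -0.1  1.4]
[ 0.419 -0.097  1.061] [[-0.0, -1.0, -0.01], [-0.98, 0.0, -0.18], [0.18, 0.0, -0.98]] 435.68963329260197
[0.516 0.683 0.996] [[-1.0, -0.08, 0.0], [-0.06, 0.73, -0.68], [0.05, -0.68, -0.74]] 413.4321058371403
```

View pics/t0.png

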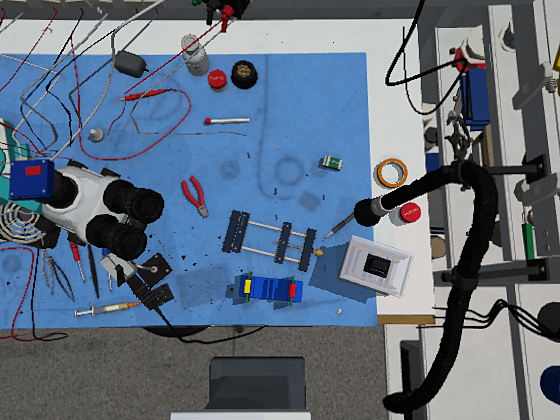

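View pics/s0.png

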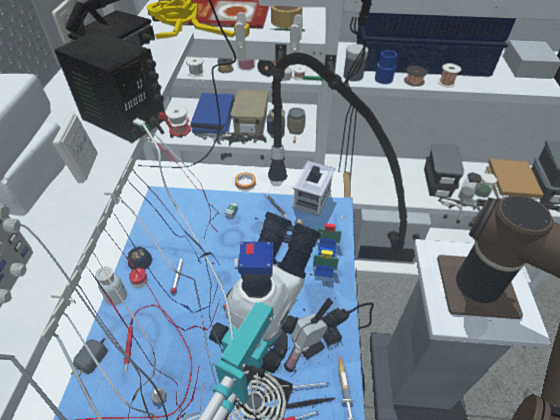

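```bash
python3 - <<'E'
import cv2,numpy as np
t=cv2.imread("pics/t0.png");s=cv2.imread("pics/s0.png")
A=cv2.resize(t[140:340,220:430],None,fx=3,fy=3,interpolation=cv2.INTER_CUBIC)[:600]
B=cv2.resize(s[150:290,215:375],None,fx=4.2,fy=4.2,interpolation=cv2.INTER_CUBIC)[:600]
cv2.imwrite("pics/c1.png",A);cv2.imwrite("pics/c2.png",B)
E
```

```text
(no output)
```

View pics/c1.png

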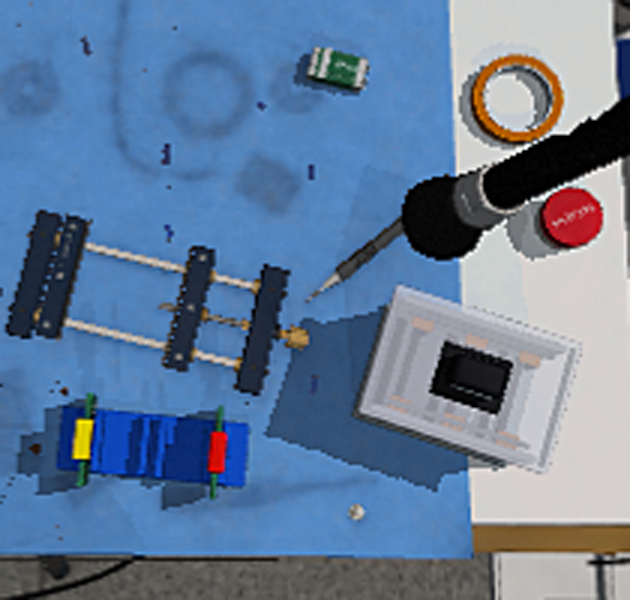

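View pics/c2.png

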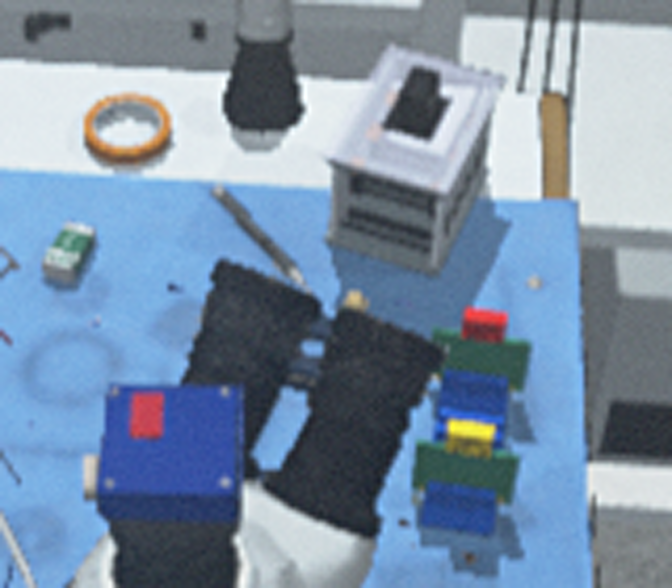

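```bash
python3 - <<'E'
from h import *
a=cam("top");b=cam("side")
T=lambda x,y:(220+x/3,140+y/3)
S=lambda x,y:(215+x/4.2,150+y/4.2)
print("lamp",tri(a,(371,211),b,(277,172)))
print("lamp tip low",tri(a,(361,212),b,(277,183)))
print("lid corners z.101",[onz(a,T(*p),.101).round(3) for p in [(398,287),(580,345),(540,472),(360,412)]])
print("knob",tri(a,T(478,380),b,S(420,95)))
print("red",tri(a,T(217,452),b,S(485,325)),"yel",tri(a,T(83,440),b,S(471,437)))
for n,p in dict(battery=(338,70),tape=(517,99),jar=(571,217),rackL=(62,437),rackR=(247,455),stageTL=(42,212),stageBR=(255,392),stageTR=(280,265),nut=(297,336),screw=(355,512),matBR=(470,555),probe=(310,297),edge=(620,520)).items(): print(n,onz(a,T(*p),0.02).round(3))
print("nut",tri(a,T(297,336),b,S(355,300)), "probetip",tri(a,T(310,297),b,S(297,278)))
print("bino", tri(a,(140,200),b,(268,222)),tri(a,(130,240),b,(305,242)))
for n,lo,hi in (("red",(0,150,100),(6,255,255)),("red2",(174,150,100),(180,255,255)),("yel",(24,150,120),(34,255,255)),("or",(8,100,120),(22,255,255))):
  print(n,blobs(a,lo,hi),blobs(b,lo,hi))
E
```

```text
lamp (array([ 0.58986246, -0.29089456,  0.12254982]), np.float64(0.001477115821465036))
lamp tip low (array([ 0.59076565, -0.27435394,  0.0914059 ]), np.float64(0.006639485885198235))
lid corners z.101 [array([ 0.539, -0.253,  0.101]), array([ 0.496, -0.384,  0.101]), array([ 0.405, -0.35 ,  0.101]), array([ 0.448, -0.222,  0.101])]
knob (array([ 0.46968295, -0.30488693,  0.11687945]), np.float64(0.0008473833896902418))
red (array([ 0.4183892 , -0.11863457,  0.07218532]), np.float64(0.003049485760350777)) yel (array([ 0.42790864, -0.01900307,  0.07325551]), np.float64(0.0022369029819973925))
battery [ 0.73  -0.222  0.02 ]
tape [ 0.704 -0.368  0.02 ]
jar [ 0.606 -0.407  0.02 ]
rackL [0.432 0.002 0.02 ]
rackR [ 0.418 -0.143  0.02 ]
stageTL [0.612 0.02  0.02 ]
stageBR [ 0.466 -0.15   0.02 ]
stageTR [ 0.568 -0.172  0.02 ]
nut [ 0.51  -0.184  0.02 ]
screw [ 0.374 -0.227  0.02 ]
matBR [ 0.342 -0.314  0.02 ]
probe [ 0.542 -0.195  0.02 ]
edge [ 0.368 -0.43   0.02 ]
nut (array([ 0.50953206, -0.18461353,  0.01497642]), np.float64(0.0027342822277330015)) probetip (array([ 0.54722373, -0.1958856
[... 793 characters left out ...]
 244, 6, 10, 56], [249.6, 248.7]), ([138, 269, 8, 12, 49], [141.3, 274.4]), ([127, 327, 5, 14, 42], [129.5, 333.9])]
yel [([244, 280, 7, 13, 69], [247.1, 286.1])] [([147, 0, 74, 38, 851], [176.1, 15.9]), ([322, 250, 10, 5, 35], [326.5, 252.1])]
or [([378, 158, 30, 29, 253], [392.8, 172.0]), ([314, 249, 9, 7, 37], [318.1, 251.8]), ([119, 303, 9, 6, 40], [122.5, 305.6]), ([378, 316, 56, 8, 388], [405.5, 319.2])] [([193, 3, 10, 11, 36], [198.7, 6.4]), ([199, 3, 11, 14, 73], [205.0, 10.3]), ([225, 7, 21, 9, 109], [234.3, 10.0]), ([505, 161, 24, 11, 69], [517.8, 164.4]), ([520, 169, 15, 24, 102], [528.0, 182.3]), ([502, 170, 21, 23, 122], [512.5, 182.6]), ([235, 173, 20, 14, 78], [244.4, 180.8])]
```

```bash
cat >> h.py <<'E'
def togo(X,ydir_deg=None,tilt=0):
    """shift in current tool axes (mm) to world X, and yaw (deg about tool z) so tool y has heading ydir_deg (mod 180)"""
    s=ctrl.get_state();R=Rn.from_quat(s["tcp_rot"]).as_matrix()
    d=1000*R.T@(np.array(X)-s["eef_pos"])
    print("shift tool xyz",d.round(1))
    if ydir_deg is not None:
        cur=np.degrees(np.arctan2(R[1,1],R[0,1])); t=(cur-ydir_deg+90)%180-90
        print("yaw now",cur.round(1),"rz",t.round(2),"tilt err deg (tool x,y of world-down)",np.degrees(R.T@[0,0,-1])[:2].round(2))
E
python3 -m creep '[{"z":-33},{"z":-33},{"z":-33},{"z":-33},{"z":-33},{"z":-33},{"z":-33},{"z":-33},{"z":-33},{"z":-33}]'
python3 - <<'E'
from h import *
a=cam("top","t1.png");b=cam("side");s=st();print(np.round(s["qpos"],2))
for uv in [(277,150),(277,180),(278,130),(277,90),(280,70),(300,58),(330,62),(360,95),(380,130),(395,165),(405,205)]:
    o,d=ray(b,uv)
    print(uv,[(np.round(o+d*(z-o[2])/d[2],2).tolist(),proj(a,o+d*(z-o[2])/d[2]).round(0).tolist()) for z in (.05,.1,.2,.3,.4,.5)])
print(proj(b,(.606,-.407,.035)),proj(b,(.606,-.407,0)))
E
```

```text
0.3 [0.2545 0.6249 0.2308] [[-0.926, 0.377, -0.0], [0.377, 0.926, -0.001], [0.0, -0.001, -1.0]] 0.9996880392187144 [-0.1  0.6  0.5]
[ 1.03  0.29  1.58  0.    1.28 -0.15]
(277, 150) [([0.6, -0.49, 0.05], [450.0, 210.0]), ([0.6, -0.43, 0.1], [430.0, 208.0]), ([0.59, -0.3, 0.2], [385.0, 204.0]), ([0.58, -0.18, 0.3], [329.0, 198.0]), ([0.57, -0.06, 0.4], [256.0, 191.0]), ([0.56, 0.07, 0.5], [157.0, 181.0])]
(277, 180) [([0.59, -0.33, 0.05], [382.0, 216.0]), ([0.59, -0.28, 0.1], [363.0, 214.0]), ([0.58, -0.17, 0.2], [319.0, 210.0]), ([0.57, -0.06, 0.3], [263.0, 204.0]), ([0.56, 0.04, 0.4], [191.0, 196.0]), ([0.56, 0.15, 0.5], [94.0, 186.0])]
(278, 130) [([0.61, -0.61, 0.05], [502.0, 208.0]), ([0.61, -0.54, 0.1], [482.0, 206.0]), ([0.6, -0.4, 0.2], [436.0, 201.0]), ([0.59, -0.27, 0.3], [378.0, 196.0]), ([0.58, -0.13, 0.4], [304.0, 189.0]), ([0.57, 0.01, 0.5], [205.0, 179.0])]
(277, 90) [([0.64, -0.89, 0.05], [626.0, 196.0]), ([0.63, -0.81, 0.1], [605.0, 194.0]), ([0.62, -0.64, 0.2], [556.0, 189.0]), ([0.61, -0.48, 0.3], [496.0, 184.0]), ([0.59, -0.31, 0.4], [419.0, 177.0]), ([0.58, -0.14, 
[... 1061 characters left out ...]
.0]), ([0.27, -0.43, 0.2], [464.0, 373.0]), ([0.3, -0.29, 0.3], [402.0, 364.0]), ([0.33, -0.15, 0.4], [322.0, 352.0]), ([0.36, -0.01, 0.5], [215.0, 338.0])]
(395, 165) [([0.19, -0.44, 0.05], [444.0, 400.0]), ([0.21, -0.38, 0.1], [423.0, 396.0]), ([0.24, -0.27, 0.2], [374.0, 389.0]), ([0.28, -0.15, 0.3], [313.0, 380.0]), ([0.31, -0.03, 0.4], [235.0, 369.0]), ([0.34, 0.09, 0.5], [129.0, 354.0])]
(405, 205) [([0.18, -0.25, 0.05], [355.0, 404.0]), ([0.2, -0.2, 0.1], [334.0, 401.0]), ([0.23, -0.1, 0.2], [287.0, 394.0]), ([0.27, -0.0, 0.3], [227.0, 385.0]), ([0.3, 0.09, 0.4], [150.0, 374.0]), ([0.34, 0.19, 0.5], [46.0, 359.0])]
[274.72084935 168.27153658] [274.68814077 175.68657781]$[0]: bad value
```

```bash

python3 -m creep '[{"x":0,"y":-12,"z":-36,"rx":0,"ry":0,"rz":0,"grip":1},{"x":0,"y":-12,"z":-36,"rx":0,"ry":0,"rz":0,"grip":1},{"x":0,"y":-12,"z":-36,"rx":0,"ry":0,"rz":0,"grip":1},{"x":0,"y":-12,"z":-36,"rx":0,"ry":0,"rz":0,"grip":1},{"x":0,"y":-12,"z":-36,"rx":0,"ry":0,"rz":0,"grip":1},{"x":0,"y":-12,"z":-36,"rx":0,"ry":0,"rz":0,"grip":1},{"x":0,"y":-12,"z":-36,"rx":0,"ry":0,"rz":0,"grip":1},{"x":0,"y":-12,"z":-36,"rx":0,"ry":0,"rz":0,"grip":1},{"x":0,"y":-12,"z":-36,"rx":0,"ry":0,"rz":0,"grip":1},{"x":0,"y":-12,"z":-36,"rx":0,"ry":0,"rz":0,"grip":1}]'
python3 - <<'E'
from h import *
s=st();print(np.round(s["qpos"],3))
E
```

```text
time: 1.13
eef_pos: [0.2088, 0.513, 0.5932]
tcp_rot: [0.192, 0.981, 0.0, 0.0]
contact_force: [0.3, 1.8, 0.9]
opening: 1.002
finger_force: 0.0
1.13 [0.2088 0.513  0.5932] [[-0.926, 0.377, 0.0], [0.377, 0.926, 0.0], [-0.0, 0.0, -1.0]] 1.0020061099275424 [0.3 1.8 0.9]
[ 1.001 -0.013  1.266  0.     1.888 -0.183]
```

```bash

for i in 1 2; do python3 -m creep '[{"x":-35,"y":0,"z":0,"rx":0,"ry":0,"rz":3.6,"grip":1},{"x":-35,"y":0,"z":0,"rx":0,"ry":0,"rz":3.6,"grip":1},{"x":-35,"y":0,"z":0,"rx":0,"ry":0,"rz":3.6,"grip":1},{"x":-35,"y":0,"z":0,"rx":0,"ry":0,"rz":3.6,"grip":1},{"x":-35,"y":0,"z":0,"rx":0,"ry":0,"rz":3.6,"grip":1},{"x":-35,"y":0,"z":0,"rx":0,"ry":0,"rz":3.6,"grip":1},{"x":-35,"y":0,"z":0,"rx":0,"ry":0,"rz":3.6,"grip":1},{"x":-35,"y":0,"z":0,"rx":0,"ry":0,"rz":3.6,"grip":1},{"x":-35,"y":0,"z":0,"rx":0,"ry":0,"rz":3.6,"grip":1},{"x":-35,"y":0,"z":0,"rx":0,"ry":0,"rz":3.6,"grip":1}]' | grep -E "eef|contact"; done
python3 - <<'E'
from h import *
s=st();print(np.round(s["qpos"],3));cam("side","s2.png")
# kinematic fit: planar chain
D=[((1.034,.286,1.577,1.279),(.2543,.6246,.2301)),((1.001,-.013,1.266,1.888),(.2088,.513,.5932)),(tuple(np.array(s["qpos"])[[0,1,2,4]]),tuple(s["eef_pos"]))]
for q,p in D:
    c,n=np.cos(q[0]),np.sin(q[0]); print("radial",c*p[0]+n*p[1],"lat",-n*p[0]+c*p[1])
E
```

```text
eef_pos: [0.4804, 0.2989, 0.5909]
contact_force: [0.0, 0.4, -0.3]
eef_pos: [0.5722, -0.033, 0.5909]
contact_force: [1.1, 0.2, 0.2]
2.8 [ 0.5722 -0.033   0.5909] [[0.076, 0.997, -0.0], [0.997, -0.076, 0.0], [0.0, -0.0, -1.0]] 1.006862968848446 [1.1 0.2 0.2]
[-0.235  0.03   1.227  0.     1.885 -0.159]
radial 0.6667962275971163 lat 0.10087834684536992
radial 0.5445909403512427 lat 0.1009314008985771
radial 0.5642369279457287 lat 0.10091635075117066
```

View pics/s2.png

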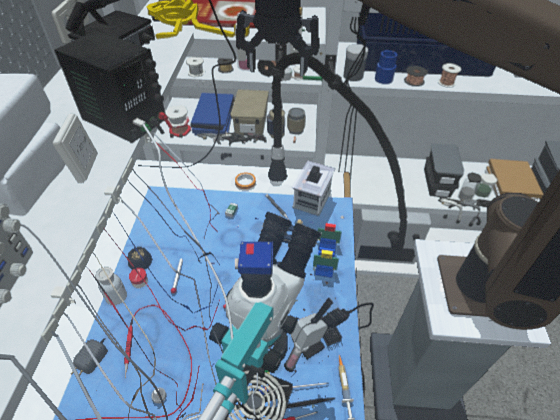

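```bash
python3 - <<'E'
from h import *
a=cam("top");b=cam("side")
P=np.array([(278,165),(278,150),(277,110),(278,75),(290,58),(305,55),(325,60),(345,75),(360,95),(375,120),(388,150),(398,180),(404,210),(402,235)],float)
P=np.concatenate([np.linspace(P[i],P[i+1],20) for i in range(len(P)-1)])
for t in [(385,203),(400,200),(425,187),(450,172),(468,170),(482,185),(490,215),(485,245),(470,270),(455,295),(440,320),(425,350),(412,380)]:
    o,d=ray(a,t);best=[]
    for z in np.arange(.02,.6,.005):
        X=o+d*(z-o[2])/d[2];u=proj(b,X);best.append((np.linalg.norm(P-u,axis=1).min(),X))
    e=np.array([x[0] for x in best]); loc=[i for i in range(1,len(e)-1) if e[i]<=e[i-1] and e[i]<=e[i+1] and e[i]<6]
    print(t,[(round(e[i],1),best[i][1].round(3).tolist()) for i in loc])
togo((.4697,-.3049,.30),72)
E
```

```text
(385, 203) [(np.float64(1.6), [0.593, -0.304, 0.2]), (np.float64(0.9), [0.591, -0.301, 0.21]), (np.float64(0.3), [0.589, -0.299, 0.22]), (np.float64(0.4), [0.587, -0.297, 0.23]), (np.float64(1.1), [0.585, -0.294, 0.24]), (np.float64(0.6), [0.523, -0.221, 0.545])]
(400, 200) [(np.float64(1.3), [0.594, -0.328, 0.22]), (np.float64(0.6), [0.592, -0.326, 0.23]), (np.float64(0.3), [0.59, -0.323, 0.24]), (np.float64(0.9), [0.588, -0.32, 0.25]), (np.float64(0.3), [0.529, -0.242, 0.535])]
(425, 187) [(np.float64(0.5), [0.596, -0.345, 0.32]), (np.float64(0.5), [0.594, -0.342, 0.33]), (np.float64(0.6), [0.551, -0.282, 0.51])]
(450, 172) [(np.float64(0.8), [0.594, -0.349, 0.425])]
(468, 170) [(np.float64(2.5), [0.603, -0.384, 0.405])]
(482, 185) [(np.float64(1.0), [0.605, -0.455, 0.295]), (np.float64(0.4), [0.603, -0.45, 0.305]), (np.float64(0.5), [0.601, -0.446, 0.315]), (np.float64(0.3), [0.568, -0.383, 0.45])]
(490, 215) [(np.float64(0.3), [0.522, -0.383, 0.465])]
(485, 245) [(np.float64(0.3), [0.481, -0.375, 0.46])]
(470, 270) [(np.float64(0.6), [0.447, -0.356, 0.45])]
(455, 295) [(np.float64(0.5), [0.413, -0.338, 0.435])]
(440, 320) [(np.float64(0.5), [0.377, -0.327, 0.4])]
(425, 350) [(np.float64(0.5), [0.326, -0.324, 0.33])]
(412, 380) [(np.float64(0.2), [0.257, -0.336, 0.205])]
shift tool xyz [-278.5  -81.1  290.6]
yaw now -4.4 rz -76.38 tilt err deg (tool x,y of world-down) [-0.02  0.07]
```

```bash

python3 -m creep '[{"x":-10,"y":-12,"z":29,"rx":0,"ry":0,"rz":1.4,"grip":1},{"x":-10,"y":-12,"z":29,"rx":0,"ry":0,"rz":1.4,"grip":1},{"x":-10,"y":-12,"z":29,"rx":0,"ry":0,"rz":1.4,"grip":1},{"x":-10,"y":-12,"z":29,"rx":0,"ry":0,"rz":1.4,"grip":1},{"x":-10,"y":-12,"z":29,"rx":0,"ry":0,"rz":1.4,"grip":1},{"x":-10,"y":-12,"z":29,"rx":0,"ry":0,"rz":1.4,"grip":1},{"x":-10,"y":-12,"z":29,"rx":0,"ry":0,"rz":1.4,"grip":1},{"x":-10,"y":-12,"z":29,"rx":0,"ry":0,"rz":1.4,"grip":1},{"x":-10,"y":-12,"z":29,"rx":0,"ry":0,"rz":1.4,"grip":1},{"x":-10,"y":-12,"z":29,"rx":0,"ry":0,"rz":1.4,"grip":1}]' | grep -E "eef|contact"
python3 - <<'E'
from h import *
s=st();print(np.round(s["qpos"],3));b=cam("side");a=cam("top")
cv2.imwrite("pics/m3.png",cv2.resize(np.hstack([b["color"][:,200:],a["color"][60:,150:430].repeat(1,0)[:,:] if False else cv2.copyMakeBorder(a["color"][60:,150:],0,60,0,0,cv2.BORDER_CONSTANT)]),(800,437)))
print(proj(b,s["eef_pos"]),proj(a,s["eef_pos"]))
E
```

```text
eef_pos: [0.4358, -0.1065, 0.3004]
contact_force: [0.3, 0.9, 0.6]
3.78 [ 0.4358 -0.1065  0.3004] [[0.31, 0.951, 0.001], [0.951, -0.31, -0.0], [0.0, 0.001, -1.0]] 0.9977909242637713 [0.3 0.9 0.6]
[-0.467 -0.284  2.023  0.     1.402 -0.151]
[332.26325761 171.53202601] [288.02554161 281.1229155 ]
```

View pics/m3.png

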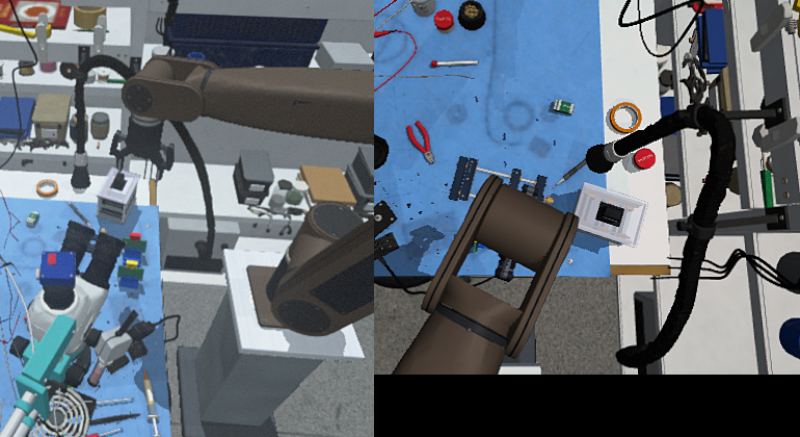

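```bash
python3 - <<'E'
from h import *
b=cam("side");a=cam("top");X=np.array(ctrl.get_state()["eef_pos"])
for dz in (.2,.22,.24,.26,.28,.3): print(dz,proj(b,X+[0,0,dz]).round(),proj(a,X+[0,0,dz]).round())
# fork axis dir lateral (left) at q1=-.467: (-sin,cos)
l=np.array([.45,.893,0])
for dz in (.24,.28):
  for w in (.06,.08): print(dz,w,proj(b,X+l*w+[0,0,dz]).round(), proj(a,X+l*w+[0,0,dz]).round(), proj(a,X-l*w+[0,0,dz]).round())
cv2.imwrite("pics/c4.png",cv2.resize(b["color"][40:200,260:480],None,fx=3.4,fy=3.4))
E
```

```text
0.2 [342. 101.] [290. 277.]
0.22 [343.  93.] [290. 276.]
0.24 [344.  85.] [291. 276.]
0.26 [345.  76.] [291. 275.]
0.28 [346.  67.] [291. 274.]
0.3 [348.  57.] [292. 274.]
0.24 0.06 [331.  98.] [246. 253.] [337. 299.]
0.24 0.08 [327. 103.] [231. 245.] [353. 307.]
0.28 0.06 [333.  80.] [243. 250.] [342. 300.]
0.28 0.08 [329.  84.] [226. 242.] [358. 308.]
```

View pics/c4.png

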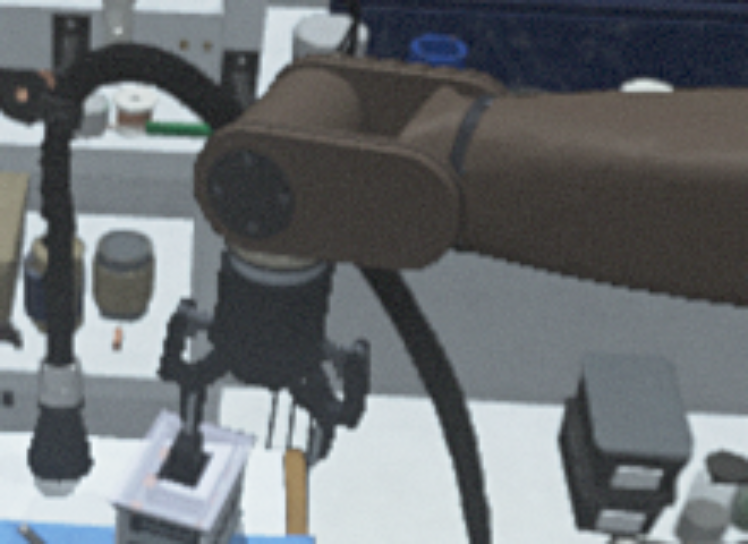

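```bash

python3 -m creep '[{"x":0,"y":0,"z":13,"rx":0,"ry":0,"rz":0,"grip":1},{"x":0,"y":0,"z":13,"rx":0,"ry":0,"rz":0,"grip":1},{"x":0,"y":0,"z":13,"rx":0,"ry":0,"rz":0,"grip":1},{"x":0,"y":0,"z":13,"rx":0,"ry":0,"rz":0,"grip":1},{"x":0,"y":0,"z":13,"rx":0,"ry":0,"rz":0,"grip":1},{"x":0,"y":0,"z":0,"rx":0,"ry":-3.5,"rz":0,"grip":1},{"x":0,"y":0,"z":0,"rx":0,"ry":-3.5,"rz":0,"grip":1},{"x":0,"y":0,"z":0,"rx":0,"ry":-3.5,"rz":0,"grip":1},{"x":0,"y":0,"z":0,"rx":0,"ry":-3.5,"rz":0,"grip":1},{"x":0,"y":0,"z":0,"rx":0,"ry":0,"rz":0,"grip":1}]' | grep -E "eef|contact"
python3 - <<'E'
from h import *
st();togo((.4683,-.3093,.165),-18.2)
E
```

```text
eef_pos: [0.4386, -0.1064, 0.238]
contact_force: [0.8, 0.2, -0.3]
4.82 [ 0.4386 -0.1064  0.238 ] [[0.3, 0.951, -0.071], [0.923, -0.308, -0.232], [-0.242, 0.003, -0.97]] 0.9979457726438196 [ 0.8  0.2 -0.3]
shift tool xyz [-160.6   90.5  115.7]
yaw now -17.9 rz 0.26 tilt err deg (tool x,y of world-down) [13.89 -0.2 ]
```

```bash

python3 -m creep '[{"x":-18,"y":10,"z":13,"rx":0,"ry":0,"rz":0,"grip":1},{"x":-18,"y":10,"z":13,"rx":0,"ry":0,"rz":0,"grip":1},{"x":-18,"y":10,"z":13,"rx":0,"ry":0,"rz":0,"grip":1},{"x":-18,"y":10,"z":13,"rx":0,"ry":0,"rz":0,"grip":1},{"x":-18,"y":10,"z":13,"rx":0,"ry":0,"rz":0,"grip":1},{"x":-18,"y":10,"z":13,"rx":0,"ry":0,"rz":0,"grip":1},{"x":-18,"y":10,"z":13,"rx":0,"ry":0,"rz":0,"grip":1},{"x":-18,"y":10,"z":13,"rx":0,"ry":0,"rz":0,"grip":1},{"x":-18,"y":10,"z":13,"rx":0,"ry":0,"rz":0,"grip":1},{"x":0,"y":0,"z":0,"rx":0,"ry":0,"rz":0,"grip":1}]' | grep -E "eef|contact"
python3 - <<'E'
from h import *
st();togo((.4683,-.3093,.107),-18.2)
a=cam("top");b=cam("side")
A=cv2.resize(a["color"][190:340,260:460],(400,300));B=cv2.resize(b["color"][60:210,250:450],(400,300))
cv2.imwrite("pics/m5.png",cv2.resize(np.hstack([A,B]),None,fx=1,fy=1))
E
```

```text
eef_pos: [0.4649, -0.3156, 0.1619]
contact_force: [-0.8, -0.2, -0.1]
5.65 [ 0.4649 -0.3156  0.1619] [[0.305, 0.949, -0.074], [0.921, -0.314, -0.23], [-0.242, 0.002, -0.97]] 0.9956117441626665 [-0.8 -0.2 -0.1]
shift tool xyz [20.1  1.1 51.6]
yaw now -18.3 rz -0.09 tilt err deg (tool x,y of world-down) [13.86 -0.1 ]
```

View pics/m5.png

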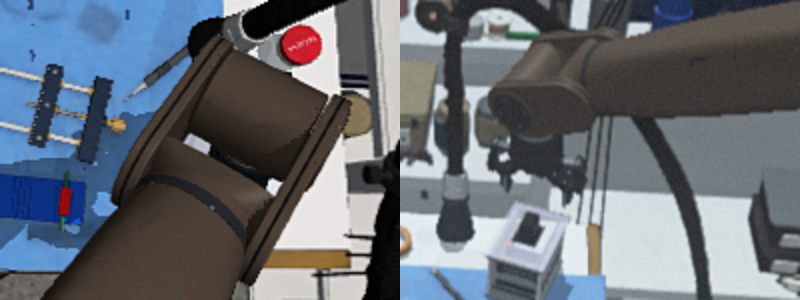

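```bash

python3 -m creep '[{"x":4,"y":0.5,"z":0,"rx":0,"ry":0,"rz":0,"grip":1},{"x":4,"y":0.5,"z":5,"rx":0,"ry":0,"rz":0,"grip":1},{"x":4,"y":0,"z":8,"rx":0,"ry":0,"rz":0,"grip":1},{"x":4,"y":0,"z":8,"rx":0,"ry":0,"rz":0,"grip":1},{"x":4,"y":0,"z":8,"rx":0,"ry":0,"rz":0,"grip":1},{"x":0,"y":0,"z":8,"rx":0,"ry":0,"rz":0,"grip":1},{"x":0,"y":0,"z":8,"rx":0,"ry":0,"rz":0,"grip":1},{"x":0,"y":0,"z":6,"rx":0,"ry":0,"rz":0,"grip":1},{"x":0,"y":0,"z":0,"rx":0,"ry":0,"rz":0,"grip":1},{"x":0,"y":0,"z":0,"rx":0,"ry":0,"rz":0,"grip":0.5}]' 30| grep -E "eef|contact"
python3 -m creep '[{"x":0,"y":0,"z":0,"rx":0,"ry":0,"rz":0,"grip":0.4},{"x":0,"y":0,"z":0,"rx":0,"ry":0,"rz":0,"grip":0.3},{"x":0,"y":0,"z":0,"rx":0,"ry":0,"rz":0,"grip":0.2},{"x":0,"y":0,"z":0,"rx":0,"ry":0,"rz":0,"grip":0.1},{"x":0,"y":0,"z":0,"rx":0,"ry":0,"rz":0,"grip":0.1},{"x":0,"y":0,"z":0,"rx":0,"ry":0,"rz":0,"grip":0.1},{"x":0,"y":0,"z":0,"rx":0,"ry":0,"rz":0,"grip":0.1},{"x":0,"y":0,"z":0,"rx":0,"ry":0,"rz":0,"grip":0.1},{"x":0,"y":0,"z":0,"rx":0,"ry":0,"rz":0,"grip":0.1},{"x":0,"y":0,"z":0,"rx":0,"ry":0,"rz":0,"grip":0.1}]' 40
```

```text
eef_pos: [0.4668, -0.3057, 0.1071]
contact_force: [-0.5, -0.3, 0.2]
time: 7.42
eef_pos: [0.4685, -0.3064, 0.1089]
tcp_rot: [0.804, 0.582, -0.098, 0.073]
contact_force: [4.8, -1.4, 2.9]
opening: 0.273
finger_force: 45.3
```

```bash

python3 -m creep '[{"x":-1.8,"y":0,"z":-7.3,"rx":0,"ry":0,"rz":0,"grip":0.1},{"x":-1.8,"y":0,"z":-7.3,"rx":0,"ry":0,"rz":0,"grip":0.1},{"x":-1.8,"y":0,"z":-7.3,"rx":0,"ry":0,"rz":0,"grip":0.1},{"x":-1.8,"y":0,"z":-7.3,"rx":0,"ry":0,"rz":0,"grip":0.1},{"x":10,"y":0,"z":-2.5,"rx":0,"ry":0,"rz":0,"grip":0.1},{"x":20,"y":0,"z":-5,"rx":0,"ry":0,"rz":0,"grip":0.1},{"x":28,"y":0,"z":-7,"rx":0,"ry":0,"rz":0,"grip":0.1},{"x":28,"y":0,"z":-7,"rx":0,"ry":0,"rz":0,"grip":0.1},{"x":28,"y":0,"z":-7,"rx":0,"ry":0,"rz":0,"grip":0.1},{"x":28,"y":0,"z":-7,"rx":0,"ry":0,"rz":0,"grip":0.1}]' | grep -E "eef|contact|open"
python3 -m creep '[{"x":10.8,"y":13.5,"z":-2.7,"rx":0,"ry":0,"rz":0,"grip":0.1},{"x":10.8,"y":13.5,"z":-2.7,"rx":0,"ry":0,"rz":0,"grip":0.1},{"x":10.8,"y":13.5,"z":-2.7,"rx":0,"ry":0,"rz":0,"grip":0.1},{"x":10.8,"y":13.5,"z":-2.7,"rx":0,"ry":0,"rz":0,"grip":0.1},{"x":10.8,"y":13.5,"z":-2.7,"rx":0,"ry":0,"rz":0,"grip":0.1},{"x":10.8,"y":13.5,"z":-2.7,"rx":0,"ry":0,"rz":0,"grip":0.1},{"x":10.8,"y":13.5,"z":-2.7,"rx":0,"ry":0,"rz":0,"grip":0.1},{"x":10.8,"y":13.5,"z":-2.7,"rx":0,"ry":0,"rz":0,"grip":0.1},{"x":10.8,"y":13.5,"z":-2.7,"rx":0,"ry":0,"rz":0,"grip":0.1},{"x":10.8,"y":13.5,"z":-2.7,"rx":0,"ry":0,"rz":0,"grip":0.1}]' | grep -E "eef|contact|open"
python3 - <<'E'
from h import *
st();togo((.678,-.102,.025),-18.2)
a=cam("top");b=cam("side")
A=cv2.resize(a["color"][100:340,220:460],(400,400));B=cv2.resize(b["color"][60:300,220:460],(400,400))
cv2.imwrite("pics/m6.png",np.hstack([A,B]))
E
```

```text
eef_pos: [0.5122, -0.1642, 0.1372]
contact_force: [1.7, -0.1, -1.7]
opening: 0.273
eef_pos: [0.6756, -0.1013, 0.1369]
contact_force: [-0.7, -0.4, -1.9]
opening: 0.273
9.08 [ 0.6756 -0.1013  0.1369] [[0.302, 0.95, -0.078], [0.922, -0.312, -0.229], [-0.242, -0.003, -0.97]] 0.27347131148428544 [-0.7 -0.4 -1.9]
shift tool xyz [ 27.2   2.8 108.5]
yaw now -18.2 rz 0.05 tilt err deg (tool x,y of world-down) [13.87  0.15]
```

View pics/m6.png

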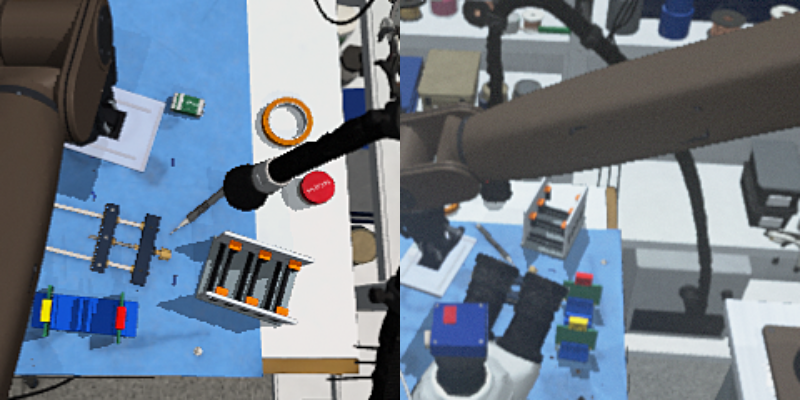

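```bash

python3 -m creep '[{"x":3,"y":0.3,"z":12,"rx":0,"ry":0,"rz":0,"grip":0.1},{"x":3,"y":0.3,"z":12,"rx":0,"ry":0,"rz":0,"grip":0.1},{"x":3,"y":0.3,"z":12,"rx":0,"ry":0,"rz":0,"grip":0.1},{"x":3,"y":0.3,"z":12,"rx":0,"ry":0,"rz":0,"grip":0.1},{"x":3,"y":0.3,"z":12,"rx":0,"ry":0,"rz":0,"grip":0.1},{"x":3,"y":0.3,"z":12,"rx":0,"ry":0,"rz":0,"grip":0.1},{"x":3,"y":0.3,"z":12,"rx":0,"ry":0,"rz":0,"grip":0.1},{"x":3,"y":0.3,"z":12,"rx":0,"ry":0,"rz":0,"grip":0.1},{"x":2,"y":0.3,"z":8,"rx":0,"ry":0,"rz":0,"grip":0.1},{"x":1,"y":0,"z":4,"rx":0,"ry":0,"rz":0,"grip":0.1}]' | grep -E "eef|contact|open"
python3 -m creep '[{"x":0.2,"y":0,"z":1,"rx":0,"ry":0,"rz":0,"grip":0.1},{"x":0.2,"y":0,"z":1,"rx":0,"ry":0,"rz":0,"grip":0.1},{"x":0.2,"y":0,"z":1,"rx":0,"ry":0,"rz":0,"grip":0.1},{"x":0.2,"y":0,"z":1,"rx":0,"ry":0,"rz":0,"grip":0.1},{"x":0,"y":0,"z":0,"rx":0,"ry":0,"rz":0,"grip":0.1},{"x":0,"y":0,"z":0,"rx":0,"ry":0,"rz":0,"grip":0.1},{"x":0,"y":0,"z":0,"rx":0,"ry":0,"rz":0,"grip":0.1},{"x":0,"y":0,"z":0,"rx":0,"ry":0,"rz":0,"grip":0.1},{"x":0,"y":0,"z":0,"rx":0,"ry":0,"rz":0,"grip":0.1},{"x":0,"y":0,"z":0,"rx":0,"ry":0,"rz":0,"grip":0.1}]' | grep -E "eef|contact|open"
```

```text
eef_pos: [0.6774, -0.1033, 0.0243]
contact_force: [-0.9, -0.2, -2.9]
opening: 0.27
eef_pos: [0.6783, -0.1037, 0.0226]
contact_force: [-0.1, -0.2, -1.3]
opening: 0.273
```

```bash

python3 -m creep '[{"x":0.2,"y":0,"z":1,"rx":0,"ry":0,"rz":0,"grip":0.1},{"x":0.2,"y":0,"z":1,"rx":0,"ry":0,"rz":0,"grip":0.1},{"x":0,"y":0,"z":0,"rx":0,"ry":0,"rz":0,"grip":0.1},{"x":0,"y":0,"z":0,"rx":0,"ry":0,"rz":0,"grip":0.1},{"x":0,"y":0,"z":0,"rx":0,"ry":0,"rz":0,"grip":0.1},{"x":0,"y":0,"z":0,"rx":0,"ry":0,"rz":0,"grip":0.1},{"x":0,"y":0,"z":0,"rx":0,"ry":0,"rz":0,"grip":0.1},{"x":0,"y":0,"z":0,"rx":0,"ry":0,"rz":0,"grip":0.1},{"x":0,"y":0,"z":0,"rx":0,"ry":0,"rz":0,"grip":0.1},{"x":0,"y":0,"z":0,"rx":0,"ry":0,"rz":0,"grip":0.1}]' | grep -E "eef|contact|open"
python3 - <<'E'
from h import *
s=ctrl.get_state();print(s["contact_force"],s["wrist_torque"])
E
```

```text
eef_pos: [0.6783, -0.1037, 0.0205]
contact_force: [0.2, 0.6, -1.0]
opening: 0.272
[ 0.22928056  0.63272307 -1.04401154] [ 0.1537628  -0.04311334 -0.04976248]
```

```bash

python3 -m creep '[{"x":0.2,"y":0,"z":1,"rx":0,"ry":0,"rz":0,"grip":0.1},{"x":0.2,"y":0,"z":1,"rx":0,"ry":0,"rz":0,"grip":0.1},{"x":0.1,"y":0,"z":0.5,"rx":0,"ry":0,"rz":0,"grip":0.1},{"x":0,"y":0,"z":0,"rx":0,"ry":0,"rz":0,"grip":0.1},{"x":0,"y":0,"z":0,"rx":0,"ry":0,"rz":0,"grip":0.1},{"x":0,"y":0,"z":0,"rx":0,"ry":0,"rz":0,"grip":0.1},{"x":0,"y":0,"z":0,"rx":0,"ry":0,"rz":0,"grip":0.1},{"x":0,"y":0,"z":0,"rx":0,"ry":0,"rz":0,"grip":0.1},{"x":0,"y":0,"z":0,"rx":0,"ry":0,"rz":0,"grip":0.1},{"x":0,"y":0,"z":0,"rx":0,"ry":0,"rz":0,"grip":0.1}]' | grep -E "eef|contact|open"

```

```text
eef_pos: [0.6784, -0.1038, 0.0188]
contact_force: [-2.7, 1.6, 5.4]
opening: 0.27
```

```bash

python3 -m creep '[{"x":0,"y":0,"z":0,"rx":0,"ry":0,"rz":0,"grip":0.6},{"x":0,"y":0,"z":0,"rx":0,"ry":0,"rz":0,"grip":0.6},{"x":0,"y":0,"z":0,"rx":0,"ry":0,"rz":0,"grip":0.6},{"x":0,"y":0,"z":0,"rx":0,"ry":0,"rz":0,"grip":0.6},{"x":0,"y":0,"z":-10,"rx":0,"ry":0,"rz":0,"grip":0.6},{"x":0,"y":0,"z":-25,"rx":0,"ry":0,"rz":0,"grip":0.6},{"x":0,"y":0,"z":-35,"rx":0,"ry":0,"rz":0,"grip":0.6},{"x":0,"y":0,"z":-35,"rx":0,"ry":0,"rz":0,"grip":0.6},{"x":0,"y":0,"z":-35,"rx":0,"ry":7,"rz":0,"grip":0.6},{"x":0,"y":0,"z":-30,"rx":0,"ry":7,"rz":0,"grip":0.6}]' | grep -E "eef|contact|open"
python3 - <<'E'
from h import *
a=cam("top");b=cam("side");st()
hsv=cv2.cvtColor(a["color"],cv2.COLOR_BGR2HSV)
for n,cam_,roi in (("top",a,(215,320,350,450)),("side",b,(150,215,285,340))):
    h=cv2.cvtColor(cam_["color"],cv2.COLOR_BGR2HSV)
    m=cv2.inRange(h,np.array((3,130,120)),np.array((20,255,255)));k=np.zeros_like(m);r=roi;k[r[0]:r[1],r[2]:r[3]]=m[r[0]:r[1],r[2]:r[3]]
    nn,_,s,ce=cv2.connectedComponentsWithStats(k);print(n,[(s[i][2:].tolist(),ce[i].round(1).tolist()) for i in range(1,nn) if s[i][4]>3])
for n,lo,hi in (("red",(0,150,100),(6,255,255)),("red2",(174,150,100),(180,255,255)),("yel",(22,130,100),(34,255,255))):
  print(n,[x for x in blobs(a,lo,hi,20) if x[1][1]>270 and 240<x[1][0]<310],[x for x in blobs(b,lo,hi,8) if 310<x[1][0]<345 and 215<x[1][1]<265])
m=cv2.inRange(hsv,np.array((45,80,40)),np.array((85,255,255)))
nn,l,s,ce=cv2.connectedComponentsWithStats(m);print([(s[i].tolist(),ce[i].round(1)) for i in range(1,nn) if s[i][4]>5 and ce[i][1]>260])
A=cv2.resize(a["color"][225:335,340:450],(600,600),interpolation=cv2.INTER_CUBIC)
cv2.imwrite("pics/c7.png",A)
E
```

```text
eef_pos: [0.6915, -0.0652, 0.1873]
contact_force: [0.7, -0.4, 0.2]
opening: 0.603
13.45 [ 0.6939 -0.0708  0.1937] [[0.314, 0.949, 0.016], [0.95, -0.314, -0.002], [0.003, 0.016, -1.0]] 0.6010207956793395 [ 0.5 -0.2  1.3]
top [([8, 7, 38], [360.7, 246.8]), ([8, 6, 36], [378.6, 252.7]), ([8, 7, 35], [396.7, 258.5]), ([7, 6, 32], [352.9, 274.3]), ([8, 6, 33], [370.8, 280.2]), ([7, 6, 31], [389.0, 286.2]), ([57, 4, 221], [405.1, 317.5])]
side [([3, 3, 9], [308.0, 173.0]), ([4, 4, 11], [303.9, 180.8]), ([4, 4, 13], [299.4, 189.2]), ([2, 4, 6], [317.7, 194.8])]
red [([289, 284, 6, 14, 59], [291.8, 290.2])] [([327, 224, 7, 3, 11], [329.5, 225.4])]
red2 [] [([328, 224, 7, 4, 11], [331.8, 225.3])]
yel [([245, 280, 6, 13, 43], [248.2, 286.7])] [([322, 250, 10, 7, 48], [326.2, 252.6])]
[([292, 276, 2, 8, 14], array([292.6, 279.9])), ([246, 293, 3, 9, 19], array([247. , 297.6])), ([290, 298, 2, 8, 13], array([290.6, 302.1]))]
```

View pics/c7.png

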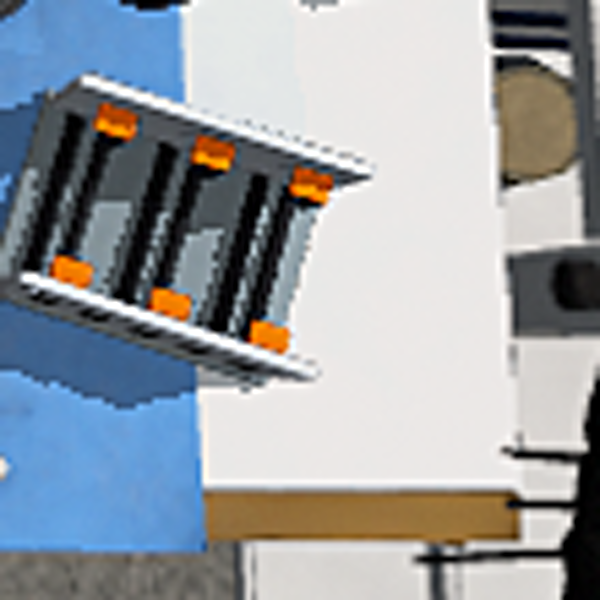

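```bash
python3 - <<'E'
from h import *
a=cam("top");b=cam("side")
up=[(360.7,246.8),(378.6,252.7),(396.7,258.5)];lo=[(352.9,274.3),(370.8,280.2),(389.0,286.2)]
U=np.array([onz(a,p,.070) for p in up]);L=np.array([onz(a,p,.070) for p in lo])
print("mid",((U+L)/2).round(4).tolist(),"span",np.linalg.norm(U-L,axis=1).round(4))
d=(U[2]-U[0]+L[2]-L[0]);print("cage x heading",np.degrees(np.arctan2(d[1],d[0])).round(2),"len",(np.linalg.norm(d)/2).round(4))
e=(U-L).sum(0);print("cage y heading",np.degrees(np.arctan2(e[1],e[0])).round(2))
h=np.degrees(np.arctan2(d[1],d[0]));ex=np.array([np.cos(np.radians(h)),np.sin(np.radians(h)),0])
print("origin",((U+L)/2-np.outer([-.040,.002,.044],ex)).round(4).tolist())
# side triangulation: y+ tabs seen? 
for s_,t_ in zip([(299.4,189.2),(303.9,180.8),(308.0,173.0)],up): print(tri(a,t_,b,s_))
# end plate tops
A=lambda x,y:(340+x*110/600,225+y*110/600)
for p in [(82,80),(370,168),(25,280),(315,375)]: print("plate",onz(a,A(*p),.096).round(4))
print("red top",onz(a,(291.8,290.6),.085).round(4),tri(a,(291.8,290.6),b,(331,225.3)),"yel",onz(a,(247.6,286.5),.085).round(4),tri(a,(247.6,286.5),b,(326.3,252.5)))
print("plate line",onz(a,(292.6,279.9),.063).round(4),onz(a,(290.6,302.1),.063).round(4))
E
```

```text
mid [[0.4867, -0.2652, 0.07], [0.4733, -0.3049, 0.07], [0.4601, -0.3449, 0.07]] span [0.0649 0.0647 0.0649]
cage x heading -108.4 len 0.084
cage y heading -18.1
origin [[0.474, -0.3032, 0.07], [0.474, -0.303, 0.07], [0.474, -0.3032, 0.07]]
(array([ 0.51643453, -0.27518096,  0.06863362]), np.float64(0.0025683751035448063))
(array([ 0.50318041, -0.31503166,  0.06943308]), np.float64(0.0019116397854657776))
(array([ 0.49050722, -0.35550177,  0.06832306]), np.float64(0.0010617974130577143))
plate [ 0.5309 -0.2585  0.096 ]
plate [ 0.4949 -0.373   0.096 ]
plate [ 0.4504 -0.2328  0.096 ]
plate [ 0.413  -0.3465  0.096 ]
red top [ 0.42   -0.1174  0.085 ] (array([ 0.41826566, -0.11718192,  0.08329748]), np.float64(0.0035664925303392683)) yel [ 0.4293 -0.0199  0.085 ] (array([ 0.42950769, -0.0194828 ,  0.07916865]), np.float64(0.0003782183981323282))
plate line [ 0.4438 -0.1198  0.063 ] [ 0.3948 -0.1149  0.063 ]
```

```bash

python3 -m creep '[{"x":-13,"y":-24.6,"z":0,"rx":0,"ry":0,"rz":0,"grip":0.6},{"x":-13,"y":-24.6,"z":0,"rx":0,"ry":0,"rz":0,"grip":0.6},{"x":-13,"y":-24.6,"z":0,"rx":0,"ry":0,"rz":0,"grip":0.6},{"x":-13,"y":-24.6,"z":0,"rx":0,"ry":0,"rz":0,"grip":0.6},{"x":-13,"y":-24.6,"z":0,"rx":0,"ry":0,"rz":0,"grip":0.6},{"x":-13,"y":-24.6,"z":0,"rx":0,"ry":0,"rz":0,"grip":0.6},{"x":-13,"y":-24.6,"z":0,"rx":0,"ry":0,"rz":0,"grip":0.6},{"x":-13,"y":-24.6,"z":0,"rx":0,"ry":0,"rz":0,"grip":0.6},{"x":-13,"y":-24.6,"z":0,"rx":0,"ry":0,"rz":0,"grip":0.6},{"x":-13,"y":-24.6,"z":0,"rx":0,"ry":0,"rz":0,"grip":0.6}]' | grep -E "eef|contact|open"
python3 -m creep '[{"x":0,"y":0,"z":2,"rx":0,"ry":0,"rz":7,"grip":0.4},{"x":0,"y":0,"z":4,"rx":0,"ry":0,"rz":7,"grip":0.4},{"x":0,"y":0,"z":5,"rx":0,"ry":0,"rz":7,"grip":0.4},{"x":0,"y":0,"z":5,"rx":0,"ry":0,"rz":7,"grip":0.4},{"x":0,"y":0,"z":5,"rx":0,"ry":0,"rz":7,"grip":0.4},{"x":0,"y":0,"z":5,"rx":0,"ry":0,"rz":7,"grip":0.4},{"x":0,"y":0,"z":5,"rx":0,"ry":0,"rz":7,"grip":0.4},{"x":0,"y":0,"z":5,"rx":0,"ry":0,"rz":7,"grip":0.4},{"x":0,"y":0,"z":5,"rx":0,"ry":0,"rz":7,"grip":0.4},{"x":0,"y":0,"z":5,"rx":0,"ry":0,"rz":7,"grip":0.4}]' | grep -E "eef|contact|open"
python3 - <<'E'
from h import *
print(np.round(st()["qpos"],2));togo((.419,-.1172,.058),-95.7)
E
```

```text
eef_pos: [0.4133, -0.1141, 0.1813]
contact_force: [-0.7, -0.5, 0.1]
opening: 0.601
eef_pos: [0.4144, -0.114, 0.1354]
contact_force: [0.6, -0.5, -0.7]
opening: 0.402
15.22 [ 0.4144 -0.114   0.1354] [[1.0, 0.027, -0.004], [0.027, -1.0, 0.001], [-0.004, -0.001, -1.0]] 0.4016132982289169 [ 0.6 -0.5 -0.7]
[-0.51 -0.17  2.24 -0.    1.08  1.04]
shift tool xyz [ 4.8  3.4 77.3]
yaw now -88.5 rz 7.25 tilt err deg (tool x,y of world-down) [0.23 0.09]
```

```bash

python3 -m creep '[{"x":2.5,"y":2,"z":0,"rx":0,"ry":0,"rz":3.6,"grip":0.4},{"x":2.5,"y":2,"z":0,"rx":0,"ry":0,"rz":3.6,"grip":0.4},{"x":0,"y":0,"z":0,"rx":0,"ry":0,"rz":0,"grip":0.4},{"x":0,"y":0,"z":14,"rx":0,"ry":0,"rz":0,"grip":0.4},{"x":0,"y":0,"z":14,"rx":0,"ry":0,"rz":0,"grip":0.4},{"x":0,"y":0,"z":14,"rx":0,"ry":0,"rz":0,"grip":0.4},{"x":0,"y":0,"z":14,"rx":0,"ry":0,"rz":0,"grip":0.4},{"x":0,"y":0,"z":14,"rx":0,"ry":0,"rz":0,"grip":0.4},{"x":0,"y":0,"z":7.3,"rx":0,"ry":0,"rz":0,"grip":0.4},{"x":0,"y":0,"z":0,"rx":0,"ry":0,"rz":0,"grip":0.4}]' | grep -E "eef|contact|open"
python3 -m creep '[{"x":0,"y":0,"z":0,"rx":0,"ry":0,"rz":0,"grip":0.3},{"x":0,"y":0,"z":0,"rx":0,"ry":0,"rz":0,"grip":0.2},{"x":0,"y":0,"z":0,"rx":0,"ry":0,"rz":0,"grip":0.1},{"x":0,"y":0,"z":0,"rx":0,"ry":0,"rz":0,"grip":0.03},{"x":0,"y":0,"z":0,"rx":0,"ry":0,"rz":0,"grip":0.03},{"x":0,"y":0,"z":0,"rx":0,"ry":0,"rz":0,"grip":0.03},{"x":0,"y":0,"z":0,"rx":0,"ry":0,"rz":0,"grip":0.03},{"x":0,"y":0,"z":0,"rx":0,"ry":0,"rz":0,"grip":0.03},{"x":0,"y":0,"z":0,"rx":0,"ry":0,"rz":0,"grip":0.03},{"x":0,"y":0,"z":0,"rx":0,"ry":0,"rz":0,"grip":0.03}]' 30
python3 - <<'E'
from h import *
st();togo((.419,-.1172,.058),-95.7)
E
```

```text
eef_pos: [0.4186, -0.1177, 0.0577]
contact_force: [-1.6, 0.7, -0.6]
opening: 0.402
time: 16.88
eef_pos: [0.4213, -0.1194, 0.0611]
tcp_rot: [0.999, -0.047, 0.001, 0.0]
contact_force: [-0.7, 1.3, 6.2]
opening: 0.132
finger_force: 32.5
16.88 [ 0.4213 -0.1194  0.0611] [[0.996, -0.093, 0.001], [-0.093, -0.996, -0.001], [0.001, 0.001, -1.0]] 0.13191741439326485 [-0.7  1.3  6.2]
shift tool xyz [-2.5 -2.   3.1]
yaw now -95.4 rz 0.34 tilt err deg (tool x,y of world-down) [-0.08 -0.03]
```

```bash

python3 -m creep '[{"x":0,"y":0,"z":-5,"rx":0,"ry":0,"rz":0,"grip":0.03},{"x":0,"y":0,"z":-10,"rx":0,"ry":0,"rz":0,"grip":0.03},{"x":0,"y":0,"z":-12,"rx":0,"ry":0,"rz":0,"grip":0.03},{"x":0,"y":0,"z":-12,"rx":0,"ry":0,"rz":0,"grip":0.03},{"x":0,"y":0,"z":-12,"rx":0,"ry":0,"rz":0,"grip":0.03},{"x":0,"y":0,"z":-12,"rx":0,"ry":0,"rz":0,"grip":0.03},{"x":0,"y":0,"z":-12,"rx":0,"ry":0,"rz":0,"grip":0.03},{"x":0,"y":0,"z":-12,"rx":0,"ry":0,"rz":0,"grip":0.03},{"x":0,"y":0,"z":-12,"rx":0,"ry":0,"rz":0,"grip":0.03},{"x":0,"y":0,"z":-5,"rx":0,"ry":0,"rz":0,"grip":0.03}]' | grep -E "eef|contact|open"
python3 -m creep '[{"x":0,"y":0,"z":0,"rx":0,"ry":0,"rz":4.3,"grip":0.03},{"x":0,"y":0,"z":0,"rx":0,"ry":0,"rz":4.3,"grip":0.03},{"x":0,"y":0,"z":0,"rx":0,"ry":0,"rz":4.3,"grip":0.03},{"x":0,"y":0,"z":0,"rx":-3,"ry":0,"rz":0,"grip":0.03},{"x":0,"y":0,"z":0,"rx":-3,"ry":0,"rz":0,"grip":0.03},{"x":0,"y":0,"z":0,"rx":-3,"ry":0,"rz":0,"grip":0.03},{"x":0,"y":0,"z":0,"rx":-3,"ry":0,"rz":0,"grip":0.03},{"x":0,"y":0,"z":0,"rx":-3,"ry":0,"rz":0,"grip":0.03},{"x":0,"y":0,"z":0,"rx":-3,"ry":0,"rz":0,"grip":0.03},{"x":0,"y":0,"z":0,"rx":0,"ry":0,"rz":0,"grip":0.03}]' | grep -E "eef|contact|open"
python3 - <<'E'
from h import *
print(np.round(st()["qpos"],2));togo((.4869,-.2581,.156),-108.3)
E
```

```text
eef_pos: [0.4211, -0.1193, 0.1661]
contact_force: [0.9, 0.4, -1.3]
opening: 0.135
eef_pos: [0.4201, -0.1178, 0.1633]
contact_force: [-0.5, -0.8, -0.9]
opening: 0.136
18.55 [ 0.4201 -0.1178  0.1633] [[0.95, -0.296, -0.098], [-0.312, -0.904, -0.294], [-0.002, 0.31, -0.951]] 0.13612321273853692 [-0.5 -0.8 -0.9]
[-0.33 -0.15  2.19 -0.35  1.12  1.72]
shift tool xyz [107.2 104.8  41.5]
yaw now -108.1 rz 0.18 tilt err deg (tool x,y of world-down) [  0.13 -17.74]
```

```bash

python3 -m creep '[{"x":11.9,"y":11.6,"z":4.6,"rx":0,"ry":0,"rz":0,"grip":0.03},{"x":11.9,"y":11.6,"z":4.6,"rx":0,"ry":0,"rz":0,"grip":0.03},{"x":11.9,"y":11.6,"z":4.6,"rx":0,"ry":0,"rz":0,"grip":0.03},{"x":11.9,"y":11.6,"z":4.6,"rx":0,"ry":0,"rz":0,"grip":0.03},{"x":11.9,"y":11.6,"z":4.6,"rx":0,"ry":0,"rz":0,"grip":0.03},{"x":11.9,"y":11.6,"z":4.6,"rx":0,"ry":0,"rz":0,"grip":0.03},{"x":11.9,"y":11.6,"z":4.6,"rx":0,"ry":0,"rz":0,"grip":0.03},{"x":11.9,"y":11.6,"z":4.6,"rx":0,"ry":0,"rz":0,"grip":0.03},{"x":11.9,"y":11.6,"z":4.6,"rx":0,"ry":0,"rz":0,"grip":0.03},{"x":0,"y":0,"z":0,"rx":0,"ry":0,"rz":0,"grip":0.03}]' | grep -E "eef|contact|open"
python3 - <<'E'
from h import *
s=st();togo((.4869,-.2581,.156),-108.3)
a=cam("top");b=cam("side")
R=Rn.from_quat(s["tcp_rot"]).as_matrix();p=np.array(s["eef_pos"])
for n,v in (("foot+",(.035,0,.053)),("foot-",(-.035,0,.053)),("sh+",(.035,0,-.002)),("sh-",(-.035,0,-.002))): print(n,(p+R@v).round(4),proj(b,p+R@v).round(1),proj(a,p+R@v).round(1))
A=cv2.resize(a["color"][215:325,330:440],(400,400),interpolation=cv2.INTER_CUBIC);B=cv2.resize(b["color"][130:220,265:355],(400,400),interpolation=cv2.INTER_CUBIC)
cv2.imwrite("pics/m8.png",np.hstack([A,B]))
E
```

```text
eef_pos: [0.4878, -0.2616, 0.1572]
contact_force: [-0.4, 0.2, -0.4]
opening: 0.134
19.38 [ 0.4878 -0.2616  0.1572] [[0.949, -0.3, -0.096], [-0.315, -0.903, -0.293], [0.001, 0.309, -0.951]] 0.13431994896052213 [-0.4  0.2 -0.4]
shift tool xyz [-1.9 -3.3  0.2]
yaw now -108.4 rz -0.09 tilt err deg (tool x,y of world-down) [ -0.06 -17.69]
foot+ [ 0.5159 -0.2882  0.1069] [299.9 177.6] [369.7 245.9]
foot- [ 0.4494 -0.2661  0.1068] [320.9 183.7] [360.7 276.6]
sh+ [ 0.5212 -0.272   0.1592] [298.8 168.4] [366.7 240.8]
sh- [ 0.4547 -0.25    0.1591] [320.5 174.6] [357.2 273.1]
```

View pics/m8.png

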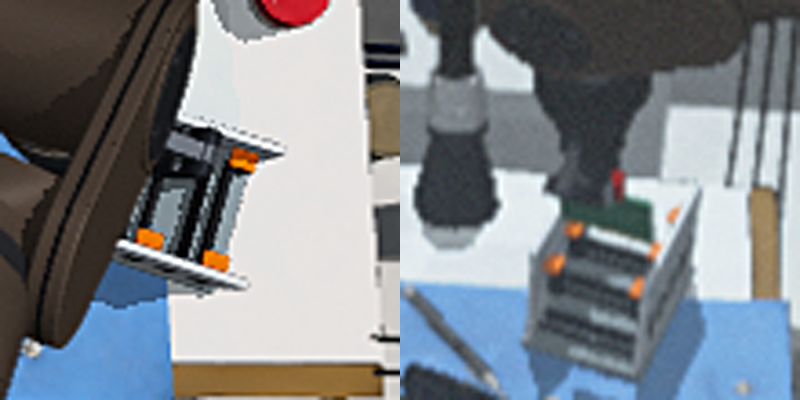

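```bash

python3 -m creep '[{"x":0,"y":-1.7,"z":0,"rx":0,"ry":0,"rz":0,"grip":0.03},{"x":0,"y":-1.6,"z":5,"rx":0,"ry":0,"rz":0,"grip":0.03},{"x":0,"y":0,"z":10,"rx":0,"ry":0,"rz":0,"grip":0.03},{"x":0,"y":0,"z":12,"rx":0,"ry":0,"rz":0,"grip":0.03},{"x":0,"y":0,"z":12,"rx":0,"ry":0,"rz":0,"grip":0.03},{"x":0,"y":0,"z":12,"rx":0,"ry":0,"rz":0,"grip":0.03},{"x":0,"y":0,"z":12,"rx":0,"ry":0,"rz":0,"grip":0.03},{"x":0,"y":0,"z":12,"rx":0,"ry":0,"rz":0,"grip":0.03},{"x":0,"y":0,"z":8,"rx":0,"ry":0,"rz":0,"grip":0.03},{"x":0,"y":0,"z":0,"rx":0,"ry":0,"rz":0,"grip":0.03}]' | grep -E "eef|contact|open"
python3 - <<'E'
from h import *
s=st();togo((.4772,-.2874,.059),-108.3)
E
```

```text
eef_pos: [0.4786, -0.2801, 0.0744]
contact_force: [0.2, 1.0, -0.8]
opening: 0.133
20.32 [ 0.4786 -0.2801  0.0744] [[0.949, -0.298, -0.101], [-0.314, -0.904, -0.291], [-0.004, 0.308, -0.951]] 0.13281188658408155 [ 0.2  1.  -0.8]
shift tool xyz [ 1.1  2.3 16.9]
yaw now -108.2 rz 0.07 tilt err deg (tool x,y of world-down) [  0.26 -17.64]
```

```bash

python3 -m creep '[{"x":1,"y":0.8,"z":2,"rx":0,"ry":0,"rz":0,"grip":0.03},{"x":1,"y":0.7,"z":2,"rx":0,"ry":0,"rz":0,"grip":0.03},{"x":0,"y":0,"z":2,"rx":0,"ry":0,"rz":0,"grip":0.03},{"x":0,"y":0,"z":2,"rx":0,"ry":0,"rz":0,"grip":0.03},{"x":0,"y":0,"z":2,"rx":0,"ry":0,"rz":0,"grip":0.03},{"x":0,"y":0,"z":2,"rx":0,"ry":0,"rz":0,"grip":0.03},{"x":0,"y":0,"z":0,"rx":0,"ry":0,"rz":0,"grip":0.03},{"x":0,"y":0,"z":0,"rx":0,"ry":0,"rz":0,"grip":0.03},{"x":0,"y":0,"z":0,"rx":0,"ry":0,"rz":0,"grip":0.03},{"x":0,"y":0,"z":0,"rx":0,"ry":0,"rz":0,"grip":0.03}]' | grep -E "eef|contact|open"
python3 -m creep '[{"x":0,"y":0,"z":1,"rx":0,"ry":0,"rz":0,"grip":0.03},{"x":0,"y":0,"z":1,"rx":0,"ry":0,"rz":0,"grip":0.03},{"x":0,"y":0,"z":1,"rx":0,"ry":0,"rz":0,"grip":0.03},{"x":0,"y":0,"z":0,"rx":0,"ry":0,"rz":0,"grip":0.03},{"x":0,"y":0,"z":0,"rx":0,"ry":0,"rz":0,"grip":0.03},{"x":0,"y":0,"z":0,"rx":0,"ry":0,"rz":0,"grip":0.03},{"x":0,"y":0,"z":0,"rx":0,"ry":0,"rz":0,"grip":0.03},{"x":0,"y":0,"z":0,"rx":0,"ry":0,"rz":0,"grip":0.03},{"x":0,"y":0,"z":0,"rx":0,"ry":0,"rz":0,"grip":0.03},{"x":0,"y":0,"z":0,"rx":0,"ry":0,"rz":0,"grip":0.03}]' | grep -E "eef|contact|open"
python3 - <<'E'
from h import *
s=st();togo((.4772,-.2874,.059),-108.3)
E
```

```text
eef_pos: [0.4806, -0.2859, 0.0664]
contact_force: [0.1, -0.9, -2.0]
opening: 0.133
eef_pos: [0.4802, -0.2868, 0.0634]
contact_force: [-0.6, 0.4, -1.2]
opening: 0.134
21.98 [ 0.4802 -0.2868  0.0634] [[0.95, -0.298, -0.097], [-0.313, -0.903, -0.293], [0.0, 0.309, -0.951]] 0.13409634694147676 [-0.6  0.4 -1.2]
shift tool xyz [-2.7  0.1  4.6]
yaw now -108.3 rz 0.04 tilt err deg (tool x,y of world-down) [ -0.   -17.71]
```

```bash

for k in 1 2; do python3 -m creep '[{"x":0,"y":0,"z":1,"rx":0,"ry":0,"rz":0,"grip":0.03},{"x":0,"y":0,"z":1,"rx":0,"ry":0,"rz":0,"grip":0.03},{"x":0,"y":0,"z":0.5,"rx":0,"ry":0,"rz":0,"grip":0.03},{"x":0,"y":0,"z":0,"rx":0,"ry":0,"rz":0,"grip":0.03},{"x":0,"y":0,"z":0,"rx":0,"ry":0,"rz":0,"grip":0.03},{"x":0,"y":0,"z":0,"rx":0,"ry":0,"rz":0,"grip":0.03},{"x":0,"y":0,"z":0,"rx":0,"ry":0,"rz":0,"grip":0.03},{"x":0,"y":0,"z":0,"rx":0,"ry":0,"rz":0,"grip":0.03},{"x":0,"y":0,"z":0,"rx":0,"ry":0,"rz":0,"grip":0.03},{"x":0,"y":0,"z":0,"rx":0,"ry":0,"rz":0,"grip":0.03}]' | grep -E "eef|contact|open";done
python3 - <<'E'
from h import *
s=st();togo((.4772,-.2874,.059),-108.3)
E
```

```text
eef_pos: [0.4799, -0.2876, 0.061]
contact_force: [0.1, -1.5, -0.3]
opening: 0.134
eef_pos: [0.48, -0.2886, 0.059]
contact_force: [-0.1, -2.1, 4.1]
opening: 0.13
23.65 [ 0.48   -0.2886  0.059 ] [[0.95, -0.298, -0.096], [-0.313, -0.903, -0.294], [0.001, 0.31, -0.951]] 0.12979796944062968 [-0.1 -2.1  4.1]
shift tool xyz [-3.1 -0.3 -0. ]
yaw now -108.3 rz 0.04 tilt err deg (tool x,y of world-down) [ -0.05 -17.74]
```

```bash

python3 -m creep '[{"x":0,"y":0,"z":1,"rx":0,"ry":0,"rz":0,"grip":0.03},{"x":0,"y":0,"z":0,"rx":0,"ry":0,"rz":0,"grip":0.03},{"x":0,"y":0,"z":0,"rx":0,"ry":0,"rz":0,"grip":0.03},{"x":0,"y":0,"z":0,"rx":0,"ry":0,"rz":0,"grip":0.03},{"x":0,"y":0,"z":0,"rx":0,"ry":0,"rz":0,"grip":0.03},{"x":0,"y":0,"z":0,"rx":0,"ry":0,"rz":0,"grip":0.03},{"x":0,"y":0,"z":0,"rx":0,"ry":0,"rz":0,"grip":0.03},{"x":0,"y":0,"z":0,"rx":0,"ry":0,"rz":0,"grip":0.03},{"x":0,"y":0,"z":0,"rx":0,"ry":0,"rz":0,"grip":0.03},{"x":0,"y":0,"z":0,"rx":0,"ry":0,"rz":0,"grip":0.03}]' | grep -E "eef|contact|open"
python3 -m creep '[{"x":0,"y":0.7,"z":0,"rx":0,"ry":0,"rz":0,"grip":0.03},{"x":0,"y":0.7,"z":0,"rx":0,"ry":0,"rz":0,"grip":0.03},{"x":0,"y":0,"z":0,"rx":0,"ry":0,"rz":0,"grip":0.03},{"x":0,"y":0,"z":0,"rx":0,"ry":0,"rz":0,"grip":0.03},{"x":0,"y":0,"z":0,"rx":0,"ry":0,"rz":0,"grip":0.03},{"x":0,"y":0,"z":0,"rx":0,"ry":0,"rz":0,"grip":0.03},{"x":0,"y":0,"z":0,"rx":0,"ry":0,"rz":0,"grip":0.03},{"x":0,"y":0,"z":0,"rx":0,"ry":0,"rz":0,"grip":0.03},{"x":0,"y":0,"z":0,"rx":0,"ry":0,"rz":0,"grip":0.03},{"x":0,"y":0,"z":0,"rx":0,"ry":0,"rz":0,"grip":0.03}]' | grep -E "eef|contact|open"
python3 - <<'E'
from h import *
s=st();togo((.4772,-.2874,.059),-108.3)
E
```

```text
eef_pos: [0.4801, -0.2888, 0.0589]
contact_force: [-2.2, -0.6, 8.9]
opening: 0.133
eef_pos: [0.48, -0.2892, 0.059]
contact_force: [0.5, 1.9, 7.4]
opening: 0.134
25.32 [ 0.48   -0.2892  0.059 ] [[0.949, -0.299, -0.096], [-0.314, -0.903, -0.293], [0.001, 0.308, -0.951]] 0.13385224837877066 [0.5 1.9 7.4]
shift tool xyz [-3.2 -0.8 -0.3]
yaw now -108.3 rz -0.02 tilt err deg (tool x,y of world-down) [ -0.07 -17.64]
```

```bash

python3 -m creep '[{"x":0,"y":1.3,"z":0,"rx":1.4,"ry":0,"rz":0,"grip":0.03},{"x":0,"y":1.3,"z":0,"rx":1.4,"ry":0,"rz":0,"grip":0.03},{"x":0,"y":1.3,"z":0,"rx":1.4,"ry":0,"rz":0,"grip":0.03},{"x":0,"y":1.3,"z":0,"rx":1.4,"ry":0,"rz":0,"grip":0.03},{"x":0,"y":1.3,"z":0,"rx":1.4,"ry":0,"rz":0,"grip":0.03},{"x":0,"y":0,"z":0,"rx":0,"ry":0,"rz":0,"grip":0.03},{"x":0,"y":0,"z":0,"rx":0,"ry":0,"rz":0,"grip":0.03},{"x":0,"y":0,"z":0,"rx":0,"ry":0,"rz":0,"grip":0.03},{"x":0,"y":0,"z":0,"rx":0,"ry":0,"rz":0,"grip":0.03},{"x":0,"y":0,"z":0,"rx":0,"ry":0,"rz":0,"grip":0.03}]' | grep -E "eef|contact|open"
python3 -m creep '[{"x":0,"y":1.3,"z":0,"rx":1.4,"ry":0,"rz":0,"grip":0.03},{"x":0,"y":1.3,"z":0,"rx":1.4,"ry":0,"rz":0,"grip":0.03},{"x":0,"y":1.3,"z":0,"rx":1.4,"ry":0,"rz":0,"grip":0.03},{"x":0,"y":1.3,"z":0,"rx":1.4,"ry":0,"rz":0,"grip":0.03},{"x":0,"y":0,"z":0,"rx":0,"ry":0,"rz":0,"grip":0.03},{"x":0,"y":0,"z":0,"rx":0,"ry":0,"rz":0,"grip":0.03},{"x":0,"y":0,"z":0,"rx":0,"ry":0,"rz":0,"grip":0.03},{"x":0,"y":0,"z":0,"rx":0,"ry":0,"rz":0,"grip":0.03},{"x":0,"y":0,"z":0,"rx":0,"ry":0,"rz":0,"grip":0.03},{"x":0,"y":0,"z":0,"rx":0,"ry":0,"rz":0,"grip":0.03}]' | grep -E "eef|contact|open"
python3 - <<'E'
from h import *
s=st();togo((.4772,-.2874,.059),-108.3);print(s["wrist_torque"])
R=Rn.from_quat(s["tcp_rot"]).as_matrix();print("foot",(np.array(s["eef_pos"])+R@[0,0,.053]).round(4))
a=cam("top");b=cam("side")
A=cv2.resize(a["color"][180:400,290:510],(400,400),interpolation=cv2.INTER_CUBIC);B=cv2.resize(b["color"][40:220,265:445],(400,400),interpolation=cv2.INTER_CUBIC)
cv2.imwrite("pics/m9.png",np.hstack([A,B]))
E
```

```text
eef_pos: [0.4779, -0.2956, 0.0604]
contact_force: [-1.1, 0.5, 5.5]
opening: 0.133
eef_pos: [0.4762, -0.3006, 0.061]
contact_force: [0.5, -1.0, 4.8]
opening: 0.136
26.98 [ 0.4762 -0.3006  0.061 ] [[0.95, -0.312, -0.028], [-0.313, -0.945, -0.091], [0.001, 0.095, -0.995]] 0.13578025181418138 [ 0.5 -1.   4.8]
shift tool xyz [ -3.2 -13.    0.7]
yaw now -108.3 rz 0.02 tilt err deg (tool x,y of world-down) [-0.09 -5.44]
[-0.21415578  0.05053453  0.00741552]
foot [ 0.4747 -0.3054  0.0082]
```

View pics/m9.png

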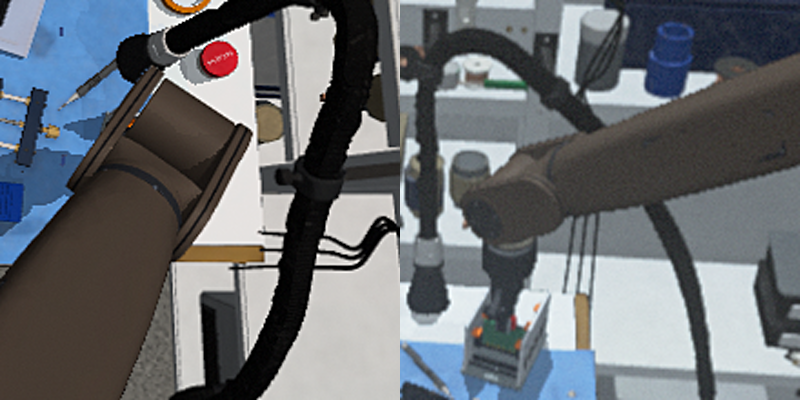

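```bash

python3 -m creep '[{"x":0,"y":0,"z":0,"rx":0,"ry":0,"rz":0,"grip":0.22},{"x":0,"y":0,"z":0,"rx":0,"ry":0,"rz":0,"grip":0.22},{"x":0,"y":0,"z":0,"rx":0,"ry":0,"rz":0,"grip":0.22},{"x":0,"y":1,"z":0.1,"rx":0,"ry":0,"rz":0,"grip":0.22},{"x":0,"y":1,"z":0.1,"rx":0,"ry":0,"rz":0,"grip":0.22},{"x":0,"y":1,"z":0.1,"rx":0,"ry":0,"rz":0,"grip":0.22},{"x":0,"y":1,"z":0.1,"rx":0,"ry":0,"rz":0,"grip":0.22},{"x":0,"y":1,"z":0.1,"rx":0,"ry":0,"rz":0,"grip":0.22},{"x":0,"y":1,"z":0.1,"rx":0,"ry":0,"rz":0,"grip":0.22},{"x":0,"y":1,"z":0.1,"rx":0,"ry":0,"rz":0,"grip":0.22}]' | grep -E "eef|contact|open"
python3 -m creep '[{"x":0,"y":1,"z":0.1,"rx":0,"ry":0,"rz":0,"grip":0.22},{"x":0,"y":1,"z":0.1,"rx":0,"ry":0,"rz":0,"grip":0.22},{"x":0,"y":1,"z":0.1,"rx":0,"ry":0,"rz":0,"grip":0.22},{"x":0,"y":0,"z":0,"rx":0,"ry":0,"rz":0,"grip":0.22},{"x":0,"y":0,"z":0,"rx":0,"ry":0,"rz":0,"grip":0.22},{"x":0,"y":0,"z":0,"rx":0,"ry":0,"rz":0,"grip":0.22},{"x":0,"y":0,"z":0,"rx":0,"ry":0,"rz":0,"grip":0.22},{"x":0,"y":0,"z":0,"rx":0,"ry":0,"rz":0,"grip":0.22},{"x":0,"y":0,"z":0,"rx":0,"ry":0,"rz":0,"grip":0.22},{"x":0,"y":0,"z":0,"rx":0,"ry":0,"rz":0,"grip":0.22}]' | grep -E "eef|contact|open|finger"

```

```text
eef_pos: [0.4734, -0.3075, 0.0606]
contact_force: [-0.0, -0.3, 0.9]
opening: 0.22
eef_pos: [0.4725, -0.3102, 0.0605]
contact_force: [0.2, -0.0, -0.5]
opening: 0.219
finger_force: 0.0
```

```bash

for k in 1 2; do python3 -m creep '[{"x":0,"y":1,"z":0.1,"rx":0,"ry":0,"rz":0,"grip":0.22},{"x":0,"y":1,"z":0.1,"rx":0,"ry":0,"rz":0,"grip":0.22},{"x":0,"y":0,"z":0,"rx":0,"ry":0,"rz":0,"grip":0.22},{"x":0,"y":0,"z":0,"rx":0,"ry":0,"rz":0,"grip":0.22},{"x":0,"y":0,"z":0,"rx":0,"ry":0,"rz":0,"grip":0.22},{"x":0,"y":0,"z":0,"rx":0,"ry":0,"rz":0,"grip":0.22},{"x":0,"y":0,"z":0,"rx":0,"ry":0,"rz":0,"grip":0.22},{"x":0,"y":0,"z":0,"rx":0,"ry":0,"rz":0,"grip":0.22},{"x":0,"y":0,"z":0,"rx":0,"ry":0,"rz":0,"grip":0.22},{"x":0,"y":0,"z":0,"rx":0,"ry":0,"rz":0,"grip":0.22}]' | grep -E "eef|contact|finger"; done

```

```text
eef_pos: [0.4718, -0.3121, 0.0605]
contact_force: [0.5, -0.2, -0.9]
finger_force: 0.3
eef_pos: [0.4717, -0.3125, 0.0605]
contact_force: [2.3, 5.9, 2.6]
finger_force: 3.0
```

```bash

python3 -m creep '[{"x":0,"y":-1,"z":0,"rx":0,"ry":0,"rz":0,"grip":0.22},{"x":0,"y":-1,"z":0,"rx":0,"ry":0,"rz":0,"grip":0.3},{"x":0,"y":0,"z":0,"rx":0,"ry":0,"rz":0,"grip":0.3},{"x":0,"y":0,"z":0,"rx":0,"ry":0,"rz":0,"grip":0.3},{"x":0,"y":0.5,"z":-5,"rx":0,"ry":0,"rz":0,"grip":0.3},{"x":0,"y":0.8,"z":-8,"rx":0,"ry":0,"rz":0,"grip":0.3},{"x":0,"y":1,"z":-10,"rx":0,"ry":0,"rz":0,"grip":0.3},{"x":0,"y":1,"z":-10,"rx":0,"ry":0,"rz":0,"grip":0.3},{"x":0,"y":0,"z":-10,"rx":0,"ry":0,"rz":0,"grip":0.3},{"x":0,"y":-10,"z":-10,"rx":0,"ry":0,"rz":0,"grip":0.3}]' | grep -E "eef|contact|open|finger"
python3 -m creep '[{"x":0,"y":-20,"z":-10,"rx":0,"ry":0,"rz":0,"grip":0.3},{"x":0,"y":-25,"z":-5,"rx":0,"ry":0,"rz":0,"grip":0.3},{"x":0,"y":-25,"z":-5,"rx":1.4,"ry":0,"rz":0,"grip":0.3},{"x":0,"y":-25,"z":-5,"rx":2,"ry":0,"rz":0,"grip":0.3},{"x":0,"y":-25,"z":0,"rx":2,"ry":0,"rz":0,"grip":0.3},{"x":-10,"y":-25,"z":0,"rx":0,"ry":0,"rz":0,"grip":0.4},{"x":-10,"y":-25,"z":0,"rx":0,"ry":0,"rz":0,"grip":0.4},{"x":-10,"y":-25,"z":0,"rx":0,"ry":0,"rz":0,"grip":0.4},{"x":-10,"y":-25,"z":0,"rx":0,"ry":0,"rz":0,"grip":0.4},{"x":0,"y":0,"z":0,"rx":0,"ry":0,"rz":0,"grip":0.4}]' | grep -E "eef|contact|open|finger"
python3 - <<'E'
from h import *
s=st();togo((.4293,-.0196,.13),-95.7);print(np.round(s["qpos"],2))
a=cam("top");b=cam("side")
A=cv2.resize(a["color"][100:320,230:450],(400,400),interpolation=cv2.INTER_CUBIC);B=cv2.resize(b["color"][130:250,245:365],(400,400),interpolation=cv2.INTER_CUBIC)
cv2.imwrite("pics/m10.png",np.hstack([A,B]))
E
```

```text
eef_pos: [0.4758, -0.3024, 0.1146]
contact_force: [-0.6, -0.1, -0.2]
opening: 0.298
finger_force: 0.0
eef_pos: [0.5062, -0.0734, 0.1286]
contact_force: [-0.0, 0.3, -1.0]
opening: 0.399
finger_force: 0.0
32.08 [ 0.5062 -0.0734  0.1286] [[0.951, -0.31, -0.001], [-0.31, -0.951, 0.002], [-0.001, -0.002, -1.0]] 0.3991577127194741 [-0.   0.3 -1. ]
shift tool xyz [-89.8 -27.4  -1.2]
yaw now -108.0 rz -12.33 tilt err deg (tool x,y of world-down) [0.06 0.09]
[-0.34  0.04  2.06  0.    1.05  1.54]
```

View pics/m10.png

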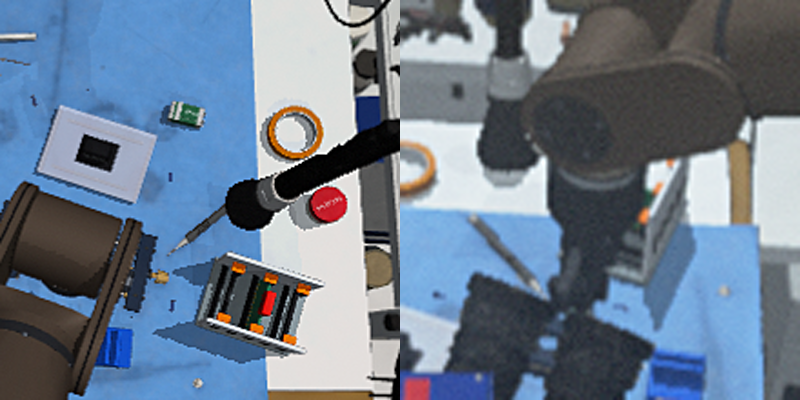

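```bash

python3 -m creep '[{"x":-15,"y":-4.6,"z":0,"rx":0,"ry":0,"rz":0,"grip":0.4},{"x":-15,"y":-4.6,"z":0,"rx":0,"ry":0,"rz":0,"grip":0.4},{"x":-15,"y":-4.6,"z":0,"rx":0,"ry":0,"rz":0,"grip":0.4},{"x":-15,"y":-4.6,"z":0,"rx":0,"ry":0,"rz":0,"grip":0.4},{"x":-15,"y":-4.6,"z":0,"rx":0,"ry":0,"rz":0,"grip":0.4},{"x":-15,"y":-4.6,"z":0,"rx":0,"ry":0,"rz":0,"grip":0.4},{"x":0,"y":0,"z":0,"rx":0,"ry":0,"rz":-4,"grip":0.4},{"x":0,"y":0,"z":0,"rx":0,"ry":0,"rz":-4,"grip":0.4},{"x":0,"y":0,"z":0,"rx":0,"ry":0,"rz":-4.3,"grip":0.4},{"x":0,"y":0,"z":0,"rx":0,"ry":0,"rz":0,"grip":0.4}]' | grep -E "eef|contact|open"
python3 - <<'E'
from h import *
s=st();togo((.4293,-.0196,.058),-95.7);a=cam("top");print("red",[x for x in blobs(a,(0,150,100),(6,255,255),20)+blobs(a,(174,150,100),(180,255,255),20) if 350<x[1][0]<400 and x[1][1]>240])
ex=np.array([-.3145,-.949,0])
print([ (np.array([.472,-.303,0])+ex*dx+[0,0,.085]).round(4) for dx in (.002,.005)],[proj(a,np.array([.472,-.303,0])+ex*dx+[0,0,.085]).round(1) for dx in (-.01,.002,.005)])
E
```

```text
eef_pos: [0.4306, -0.0242, 0.1288]
contact_force: [0.1, 0.1, -1.0]
opening: 0.401
33.02 [ 0.4306 -0.0242  0.1288] [[0.995, -0.104, 0.001], [-0.104, -0.995, -0.001], [0.001, 0.0, -1.0]] 0.4009583009041417 [ 0.1  0.1 -1. ]
shift tool xyz [-1.8 -4.5 70.8]
yaw now -96.0 rz -0.25 tilt err deg (tool x,y of world-down) [-0.06 -0.03]
red [([374, 260, 8, 14, 68], [377.5, 266.3])]
[array([ 0.4714, -0.3049,  0.085 ]), array([ 0.4704, -0.3077,  0.085 ])] [array([370.9, 265.2]), array([376.1, 266.9]), array([377.5, 267.3])]
```

```bash

python3 -m creep '[{"x":-1,"y":-2.2,"z":0,"rx":0,"ry":0,"rz":0,"grip":0.4},{"x":-1,"y":-2.2,"z":0,"rx":0,"ry":0,"rz":0,"grip":0.4},{"x":0,"y":0,"z":0,"rx":0,"ry":0,"rz":0,"grip":0.4},{"x":0,"y":0,"z":13,"rx":0,"ry":0,"rz":0,"grip":0.4},{"x":0,"y":0,"z":13,"rx":0,"ry":0,"rz":0,"grip":0.4},{"x":0,"y":0,"z":13,"rx":0,"ry":0,"rz":0,"grip":0.4},{"x":0,"y":0,"z":13,"rx":0,"ry":0,"rz":0,"grip":0.4},{"x":0,"y":0,"z":13,"rx":0,"ry":0,"rz":0,"grip":0.4},{"x":0,"y":0,"z":5,"rx":0,"ry":0,"rz":0,"grip":0.4},{"x":0,"y":0,"z":0,"rx":0,"ry":0,"rz":0,"grip":0.4}]' | grep -E "eef|contact|open"
python3 -m creep '[{"x":0,"y":0,"z":0,"rx":0,"ry":0,"rz":0,"grip":0.3},{"x":0,"y":0,"z":0,"rx":0,"ry":0,"rz":0,"grip":0.2},{"x":0,"y":0,"z":0,"rx":0,"ry":0,"rz":0,"grip":0.1},{"x":0,"y":0,"z":0,"rx":0,"ry":0,"rz":0,"grip":0.03},{"x":0,"y":0,"z":0,"rx":0,"ry":0,"rz":0,"grip":0.03},{"x":0,"y":0,"z":0,"rx":0,"ry":0,"rz":0,"grip":0.03},{"x":0,"y":0,"z":0,"rx":0,"ry":0,"rz":0,"grip":0.03},{"x":0,"y":0,"z":0,"rx":0,"ry":0,"rz":0,"grip":0.03},{"x":0,"y":0,"z":0,"rx":0,"ry":0,"rz":0,"grip":0.03},{"x":0,"y":0,"z":0,"rx":0,"ry":0,"rz":0,"grip":0.03}]' 30

```

```text
eef_pos: [0.4275, -0.0185, 0.0569]
contact_force: [-0.4, -0.1, 0.7]
opening: 0.402
time: 34.73
eef_pos: [0.4296, -0.0191, 0.0592]
tcp_rot: [0.999, -0.052, 0.001, 0.0]
contact_force: [0.6, -0.3, 5.6]
opening: 0.133
finger_force: 32.2
```

```bash

python3 -m creep '[{"x":0,"y":0,"z":-5,"rx":0,"ry":0,"rz":0,"grip":0.03},{"x":0,"y":0,"z":-10,"rx":0,"ry":0,"rz":0,"grip":0.03},{"x":0,"y":0,"z":-12,"rx":0,"ry":0,"rz":0,"grip":0.03},{"x":0,"y":0,"z":-12,"rx":0,"ry":0,"rz":0,"grip":0.03},{"x":0,"y":0,"z":-12,"rx":0,"ry":0,"rz":0,"grip":0.03},{"x":0,"y":0,"z":-12,"rx":0,"ry":0,"rz":0,"grip":0.03},{"x":0,"y":0,"z":-12,"rx":0,"ry":0,"rz":0,"grip":0.03},{"x":0,"y":0,"z":-12,"rx":0,"ry":0,"rz":0,"grip":0.03},{"x":0,"y":0,"z":-12,"rx":0,"ry":0,"rz":0,"grip":0.03},{"x":0,"y":0,"z":-6,"rx":0,"ry":0,"rz":0,"grip":0.03}]' | grep -E "eef|contact|open"
python3 -m creep '[{"x":0,"y":0,"z":0,"rx":0,"ry":0,"rz":4.1,"grip":0.03},{"x":0,"y":0,"z":0,"rx":0,"ry":0,"rz":4.1,"grip":0.03},{"x":0,"y":0,"z":0,"rx":0,"ry":0,"rz":4.1,"grip":0.03},{"x":0,"y":0,"z":0,"rx":-3,"ry":0,"rz":0,"grip":0.03},{"x":0,"y":0,"z":0,"rx":-3,"ry":0,"rz":0,"grip":0.03},{"x":0,"y":0,"z":0,"rx":-3,"ry":0,"rz":0,"grip":0.03},{"x":0,"y":0,"z":0,"rx":-3,"ry":0,"rz":0,"grip":0.03},{"x":0,"y":0,"z":0,"rx":-3,"ry":0,"rz":0,"grip":0.03},{"x":0,"y":0,"z":0,"rx":-3,"ry":0,"rz":0,"grip":0.03},{"x":0,"y":0,"z":0,"rx":0,"ry":0,"rz":0,"grip":0.03}]' | grep -E "eef|contact|open"
python3 - <<'E'
from h import *
st();togo((.4999,-.2188,.154),-108.3)
E
```

```text
eef_pos: [0.429, -0.0189, 0.1649]
contact_force: [0.7, -0.0, -0.6]
opening: 0.132
eef_pos: [0.4282, -0.0178, 0.1624]
contact_force: [0.5, -0.3, -1.4]
opening: 0.133
36.4 [ 0.4282 -0.0178  0.1624] [[0.95, -0.296, -0.098], [-0.312, -0.904, -0.294], [-0.002, 0.31, -0.951]] 0.13273506391252657 [ 0.5 -0.3 -1.4]
shift tool xyz [130.8 157.8  60. ]
yaw now -108.1 rz 0.18 tilt err deg (tool x,y of world-down) [  0.11 -17.76]
```

```bash

python3 -m creep '[{"x":14.5,"y":17.5,"z":6.7,"rx":0,"ry":0,"rz":0,"grip":0.03},{"x":14.5,"y":17.5,"z":6.7,"rx":0,"ry":0,"rz":0,"grip":0.03},{"x":14.5,"y":17.5,"z":6.7,"rx":0,"ry":0,"rz":0,"grip":0.03},{"x":14.5,"y":17.5,"z":6.7,"rx":0,"ry":0,"rz":0,"grip":0.03},{"x":14.5,"y":17.5,"z":6.7,"rx":0,"ry":0,"rz":0,"grip":0.03},{"x":14.5,"y":17.5,"z":6.7,"rx":0,"ry":0,"rz":0,"grip":0.03},{"x":14.5,"y":17.5,"z":6.7,"rx":0,"ry":0,"rz":0,"grip":0.03},{"x":14.5,"y":17.5,"z":6.6,"rx":0,"ry":0,"rz":0,"grip":0.03},{"x":14.5,"y":16,"z":6.5,"rx":0,"ry":0,"rz":0.2,"grip":0.03},{"x":0,"y":0,"z":0,"rx":0,"ry":0,"rz":0,"grip":0.03}]' | grep -E "eef|contact|open"
python3 - <<'E'
from h import *
s=st();togo((.4999,-.2188,.154),-108.3)
b=cam("side");R=Rn.from_quat(s["tcp_rot"]).as_matrix();p=np.array(s["eef_pos"])
for n,v in (("foot+",(.035,0,.05)),("foot-",(-.035,0,.05)),("sh+",(.035,0,0)),("sh-",(-.035,0,0))): print(n,proj(b,p+R@v).round(1))
h=cv2.cvtColor(b["color"],cv2.COLOR_BGR2HSV);m=cv2.inRange(h,np.array((45,60,30)),np.array((90,255,255)))
n,l,s_,ce=cv2.connectedComponentsWithStats(m);print([(s_[i].tolist(),ce[i].round(1).tolist()) for i in range(1,n) if s_[i][4]>25 and 280<ce[i][0]<340])
E
```

```text
eef_pos: [0.5009, -0.2217, 0.1546]
contact_force: [0.3, -0.6, -0.4]
opening: 0.134
37.23 [ 0.5009 -0.2217  0.1546] [[0.948, -0.305, -0.096], [-0.319, -0.901, -0.294], [0.003, 0.309, -0.951]] 0.13438071834916085 [ 0.3 -0.6 -0.4]
shift tool xyz [-1.9 -2.5 -0.2]
yaw now -108.7 rz -0.38 tilt err deg (tool x,y of world-down) [ -0.15 -17.7 ]
foot+ [295.1 186.1]
foot- [316.3 192.6]
sh+ [293.8 177.9]
sh- [315.9 184.5]
[([303, 76, 20, 4, 68], [312.5, 77.5]), ([296, 183, 25, 15, 164], [310.0, 189.1])]
```

```bash

python3 -m creep '[{"x":-0.5,"y":-1,"z":0,"rx":0,"ry":0,"rz":-0.3,"grip":0.03},{"x":0,"y":0,"z":5,"rx":0,"ry":0,"rz":0,"grip":0.03},{"x":0,"y":0,"z":10,"rx":0,"ry":0,"rz":0,"grip":0.03},{"x":0,"y":0,"z":12,"rx":0,"ry":0,"rz":0,"grip":0.03},{"x":0,"y":0,"z":12,"rx":0,"ry":0,"rz":0,"grip":0.03},{"x":0,"y":0,"z":12,"rx":0,"ry":0,"rz":0,"grip":0.03},{"x":0,"y":0,"z":12,"rx":0,"ry":0,"rz":0,"grip":0.03},{"x":0,"y":0,"z":12,"rx":0,"ry":0,"rz":0,"grip":0.03},{"x":0,"y":0,"z":8,"rx":0,"ry":0,"rz":0,"grip":0.03},{"x":0,"y":0,"z":0,"rx":0,"ry":0,"rz":0,"grip":0.03}]' | grep -E "eef|contact|open"
python3 -m creep '[{"x":0,"y":0,"z":1,"rx":0,"ry":0,"rz":0,"grip":0.03},{"x":0,"y":0,"z":1,"rx":0,"ry":0,"rz":0,"grip":0.03},{"x":0,"y":0,"z":1,"rx":0,"ry":0,"rz":0,"grip":0.03},{"x":0,"y":0,"z":0,"rx":0,"ry":0,"rz":0,"grip":0.03},{"x":0,"y":0,"z":0,"rx":0,"ry":0,"rz":0,"grip":0.03},{"x":0,"y":0,"z":0,"rx":0,"ry":0,"rz":0,"grip":0.03},{"x":0,"y":0,"z":0,"rx":0,"ry":0,"rz":0,"grip":0.03},{"x":0,"y":0,"z":0,"rx":0,"ry":0,"rz":0,"grip":0.03},{"x":0,"y":0,"z":0,"rx":0,"ry":0,"rz":0,"grip":0.03},{"x":0,"y":0,"z":0,"rx":0,"ry":0,"rz":0,"grip":0.03}]' | grep -E "eef|contact|open"
python3 - <<'E'
from h import *
s=st();togo((.4902,-.2481,.057),-108.3)
E
```

```text
eef_pos: [0.4904, -0.2413, 0.0723]
contact_force: [-0.4, 0.3, -0.9]
opening: 0.131
eef_pos: [0.4918, -0.2424, 0.0723]
contact_force: [0.1, -0.6, -1.6]
opening: 0.132
38.95 [ 0.4918 -0.2424  0.0723] [[0.95, -0.296, -0.097], [-0.312, -0.904, -0.294], [-0.0, 0.309, -0.951]] 0.1319170579176893 [ 0.1 -0.6 -1.6]
shift tool xyz [ 0.2  0.9 16.3]
yaw now -108.2 rz 0.15 tilt err deg (tool x,y of world-down) [  0.03 -17.71]
```

```bash

python3 -m creep '[{"x":0.7,"y":0.3,"z":2,"rx":0,"ry":0,"rz":0,"grip":0.03},{"x":0.7,"y":0.3,"z":2,"rx":0,"ry":0,"rz":0,"grip":0.03},{"x":0,"y":0,"z":2,"rx":0,"ry":0,"rz":0,"grip":0.03},{"x":0,"y":0,"z":2,"rx":0,"ry":0,"rz":0,"grip":0.03},{"x":0,"y":0,"z":2,"rx":0,"ry":0,"rz":0,"grip":0.03},{"x":0,"y":0,"z":1,"rx":0,"ry":0,"rz":0,"grip":0.03},{"x":0,"y":0,"z":1,"rx":0,"ry":0,"rz":0,"grip":0.03},{"x":0,"y":0,"z":0,"rx":0,"ry":0,"rz":0,"grip":0.03},{"x":0,"y":0,"z":0,"rx":0,"ry":0,"rz":0,"grip":0.03},{"x":0,"y":0,"z":0,"rx":0,"ry":0,"rz":0,"grip":0.03}]' | grep -E "eef|contact|open"
for k in 1 2; do python3 -m creep '[{"x":0,"y":0,"z":1,"rx":0,"ry":0,"rz":0,"grip":0.03},{"x":0,"y":0,"z":0.5,"rx":0,"ry":0,"rz":0,"grip":0.03},{"x":0,"y":0,"z":0.5,"rx":0,"ry":0,"rz":0,"grip":0.03},{"x":0,"y":0,"z":0,"rx":0,"ry":0,"rz":0,"grip":0.03},{"x":0,"y":0,"z":0,"rx":0,"ry":0,"rz":0,"grip":0.03},{"x":0,"y":0,"z":0,"rx":0,"ry":0,"rz":0,"grip":0.03},{"x":0,"y":0,"z":0,"rx":0,"ry":0,"rz":0,"grip":0.03},{"x":0,"y":0,"z":0,"rx":0,"ry":0,"rz":0,"grip":0.03},{"x":0,"y":0,"z":0,"rx":0,"ry":0,"rz":0,"grip":0.03},{"x":0,"y":0,"z":0,"rx":0,"ry":0,"rz":0,"grip":0.03}]' | grep -E "eef|contact|open";done
python3 - <<'E'
from h import *
s=st();togo((.4902,-.2481,.057),-108.3)
E
```

```text
eef_pos: [0.4919, -0.2469, 0.0611]
contact_force: [0.4, -0.8, -0.3]
opening: 0.134
eef_pos: [0.4917, -0.2477, 0.0593]
contact_force: [-0.2, -0.9, 0.4]
opening: 0.132
eef_pos: [0.4916, -0.2484, 0.0575]
contact_force: [-0.5, -3.0, 4.6]
opening: 0.135
41.45 [ 0.4916 -0.2484  0.0575] [[0.95, -0.296, -0.096], [-0.312, -0.904, -0.294], [0.0, 0.31, -0.951]] 0.13461919433386635 [-0.5 -3.   4.6]
shift tool xyz [-1.4  0.   0.6]
yaw now -108.2 rz 0.15 tilt err deg (tool x,y of world-down) [ -0.   -17.74]
```

```bash

python3 -m creep '[{"x":0,"y":0.3,"z":0.8,"rx":0,"ry":0,"rz":0,"grip":0.03},{"x":0,"y":0.5,"z":0,"rx":0,"ry":0,"rz":0,"grip":0.03},{"x":0,"y":0,"z":0,"rx":0,"ry":0,"rz":0,"grip":0.03},{"x":0,"y":0,"z":0,"rx":0,"ry":0,"rz":0,"grip":0.03},{"x":0,"y":1.3,"z":0,"rx":1.4,"ry":0,"rz":0,"grip":0.03},{"x":0,"y":1.3,"z":0,"rx":1.4,"ry":0,"rz":0,"grip":0.03},{"x":0,"y":1.3,"z":0,"rx":1.4,"ry":0,"rz":0,"grip":0.03},{"x":0,"y":1.3,"z":0,"rx":1.4,"ry":0,"rz":0,"grip":0.03},{"x":0,"y":0,"z":0,"rx":0,"ry":0,"rz":0,"grip":0.03},{"x":0,"y":0,"z":0,"rx":0,"ry":0,"rz":0,"grip":0.03}]' | grep -E "eef|contact|open"
python3 -m creep '[{"x":0,"y":1.3,"z":0,"rx":1.4,"ry":0,"rz":0,"grip":0.03},{"x":0,"y":1.3,"z":0,"rx":1.4,"ry":0,"rz":0,"grip":0.03},{"x":0,"y":1.3,"z":0,"rx":1.4,"ry":0,"rz":0,"grip":0.03},{"x":0,"y":1.3,"z":0,"rx":1.4,"ry":0,"rz":0,"grip":0.03},{"x":0,"y":1.3,"z":0,"rx":1.4,"ry":0,"rz":0,"grip":0.03},{"x":0,"y":0,"z":0,"rx":0,"ry":0,"rz":0,"grip":0.03},{"x":0,"y":0,"z":0,"rx":0,"ry":0,"rz":0,"grip":0.03},{"x":0,"y":0,"z":0,"rx":0,"ry":0,"rz":0,"grip":0.03},{"x":0,"y":0,"z":0,"rx":0,"ry":0,"rz":0,"grip":0.03},{"x":0,"y":0,"z":0,"rx":0,"ry":0,"rz":0,"grip":0.03}]' | grep -E "eef|contact|open"
python3 - <<'E'
from h import *
s=st();print(s["wrist_torque"])
R=Rn.from_quat(s["tcp_rot"]).as_matrix();print("foot",(np.array(s["eef_pos"])+R@[0,0,.051]).round(4))
E
```

```text
eef_pos: [0.4899, -0.2538, 0.0582]
contact_force: [0.4, -0.6, 4.2]
opening: 0.129
eef_pos: [0.4878, -0.2597, 0.0591]
contact_force: [1.4, -1.2, 2.3]
opening: 0.135
43.12 [ 0.4878 -0.2597  0.0591] [[0.95, -0.31, -0.029], [-0.311, -0.946, -0.09], [0.0, 0.095, -0.996]] 0.1353093237809446 [ 1.4 -1.2  2.3]
[-0.403315   -0.22417497  0.01839808]
foot [ 0.4863 -0.2643  0.0083]
```

Same state as the first card. Open a little and push it back to its stops.

```bash

python3 -m creep '[{"x":0,"y":0,"z":0,"rx":0,"ry":0,"rz":0,"grip":0.22},{"x":0,"y":0,"z":0,"rx":0,"ry":0,"rz":0,"grip":0.22},{"x":0,"y":0,"z":0,"rx":0,"ry":0,"rz":0,"grip":0.22},{"x":0,"y":1,"z":0.1,"rx":0,"ry":0,"rz":0,"grip":0.22},{"x":0,"y":1,"z":0.1,"rx":0,"ry":0,"rz":0,"grip":0.22},{"x":0,"y":1,"z":0.1,"rx":0,"ry":0,"rz":0,"grip":0.22},{"x":0,"y":1,"z":0.1,"rx":0,"ry":0,"rz":0,"grip":0.22},{"x":0,"y":1,"z":0.1,"rx":0,"ry":0,"rz":0,"grip":0.22},{"x":0,"y":1,"z":0.1,"rx":0,"ry":0,"rz":0,"grip":0.22},{"x":0,"y":1,"z":0.1,"rx":0,"ry":0,"rz":0,"grip":0.22}]' | grep -E "eef|contact|open"
python3 -m creep '[{"x":0,"y":1,"z":0.1,"rx":0,"ry":0,"rz":0,"grip":0.22},{"x":0,"y":1,"z":0.1,"rx":0,"ry":0,"rz":0,"grip":0.22},{"x":0,"y":1,"z":0.1,"rx":0,"ry":0,"rz":0,"grip":0.22},{"x":0,"y":0.5,"z":0,"rx":0,"ry":0,"rz":0,"grip":0.22},{"x":0,"y":0,"z":0,"rx":0,"ry":0,"rz":0,"grip":0.22},{"x":0,"y":0,"z":0,"rx":0,"ry":0,"rz":0,"grip":0.22},{"x":0,"y":0,"z":0,"rx":0,"ry":0,"rz":0,"grip":0.22},{"x":0,"y":0,"z":0,"rx":0,"ry":0,"rz":0,"grip":0.22},{"x":0,"y":0,"z":0,"rx":0,"ry":0,"rz":0,"grip":0.22},{"x":0,"y":0,"z":0,"rx":0,"ry":0,"rz":0,"grip":0.22}]' | grep -E "eef|contact|finger"
python3 -m creep '[{"x":0,"y":1,"z":0.1,"rx":0,"ry":0,"rz":0,"grip":0.22},{"x":0,"y":1,"z":0.1,"rx":0,"ry":0,"rz":0,"grip":0.22},{"x":0,"y":0,"z":0,"rx":0,"ry":0,"rz":0,"grip":0.22},{"x":0,"y":0,"z":0,"rx":0,"ry":0,"rz":0,"grip":0.22},{"x":0,"y":0,"z":0,"rx":0,"ry":0,"rz":0,"grip":0.22},{"x":0,"y":0,"z":0,"rx":0,"ry":0,"rz":0,"grip":0.22},{"x":0,"y":0,"z":0,"rx":0,"ry":0,"rz":0,"grip":0.22},{"x":0,"y":0,"z":0,"rx":0,"ry":0,"rz":0,"grip":0.22},{"x":0,"y":0,"z":0,"rx":0,"ry":0,"rz":0,"grip":0.22},{"x":0,"y":0,"z":0,"rx":0,"ry":0,"rz":0,"grip":0.22}]' | grep -E "eef|contact|finger"
```

```text
eef_pos: [0.4853, -0.2667, 0.0592]
contact_force: [0.2, -0.1, 0.8]
opening: 0.219
eef_pos: [0.4843, -0.2699, 0.0592]
contact_force: [0.8, 0.1, 0.3]
finger_force: 0.0
eef_pos: [0.4836, -0.2718, 0.0592]
contact_force: [0.2, 0.2, -0.3]
finger_force: 0.1
```

```bash

python3 -m creep '[{"x":0,"y":1,"z":0.1,"rx":0,"ry":0,"rz":0,"grip":0.22},{"x":0,"y":1,"z":0.1,"rx":0,"ry":0,"rz":0,"grip":0.22},{"x":0,"y":0,"z":0,"rx":0,"ry":0,"rz":0,"grip":0.22},{"x":0,"y":0,"z":0,"rx":0,"ry":0,"rz":0,"grip":0.22},{"x":0,"y":0,"z":0,"rx":0,"ry":0,"rz":0,"grip":0.22},{"x":0,"y":0,"z":0,"rx":0,"ry":0,"rz":0,"grip":0.22},{"x":0,"y":0,"z":0,"rx":0,"ry":0,"rz":0,"grip":0.22},{"x":0,"y":0,"z":0,"rx":0,"ry":0,"rz":0,"grip":0.22},{"x":0,"y":0,"z":0,"rx":0,"ry":0,"rz":0,"grip":0.22},{"x":0,"y":0,"z":0,"rx":0,"ry":0,"rz":0,"grip":0.22}]' | grep -E "eef|contact|finger"
```

```text
eef_pos: [0.4835, -0.2722, 0.0591]
contact_force: [2.5, 4.9, 2.2]
finger_force: 2.9
```

```bash

python3 -m creep '[{"x":0,"y":-1,"z":0,"rx":0,"ry":0,"rz":0,"grip":0.22},{"x":0,"y":-1,"z":0,"rx":0,"ry":0,"rz":0,"grip":0.28},{"x":0,"y":0,"z":0,"rx":0,"ry":0,"rz":0,"grip":0.28},{"x":0,"y":0,"z":0,"rx":0,"ry":0,"rz":0,"grip":0.28},{"x":0,"y":0.5,"z":-5,"rx":0,"ry":0,"rz":0,"grip":0.28},{"x":0,"y":0.8,"z":-8,"rx":0,"ry":0,"rz":0,"grip":0.28},{"x":0,"y":1,"z":-10,"rx":0,"ry":0,"rz":0,"grip":0.28},{"x":0,"y":1,"z":-10,"rx":0,"ry":0,"rz":0,"grip":0.28},{"x":0,"y":0,"z":-10,"rx":0,"ry":0,"rz":0,"grip":0.28},{"x":0,"y":-10,"z":-10,"rx":0,"ry":0,"rz":0,"grip":0.28}]' | grep -E "eef|contact|open|finger"
python3 -m creep '[{"x":0,"y":-20,"z":-10,"rx":0,"ry":0,"rz":0,"grip":0.3},{"x":0,"y":-25,"z":-5,"rx":0,"ry":0,"rz":0,"grip":0.3},{"x":0,"y":-25,"z":-5,"rx":1.4,"ry":0,"rz":0,"grip":0.3},{"x":0,"y":-25,"z":-5,"rx":2,"ry":0,"rz":0,"grip":0.3},{"x":0,"y":-25,"z":0,"rx":2,"ry":0,"rz":0,"grip":0.5},{"x":0,"y":-25,"z":0,"rx":0,"ry":0,"rz":0,"grip":0.6},{"x":0,"y":-20,"z":0,"rx":0,"ry":0,"rz":0,"grip":0.6},{"x":0,"y":0,"z":-10,"rx":0,"ry":0,"rz":0,"grip":0.6},{"x":0,"y":0,"z":-10,"rx":0,"ry":0,"rz":0,"grip":0.6},{"x":0,"y":0,"z":0,"rx":0,"ry":0,"rz":0,"grip":0.6}]' | grep -E "eef|contact|open|finger"
python3 - <<'E'
from h import *
s=st();print(np.round(s["qpos"],2))
a=cam("top","t11.png");ex=np.array([-.3145,-.949,0])
R=lambda lo,hi,n=15:[x for x in blobs(a,lo,hi,n) if 340<x[1][0]<410 and 235<x[1][1]<310]
print("red",R((0,150,100),(6,255,255)),"yel",R((22,130,100),(34,255,255)),"or",R((7,130,120),(21,255,255),10))
print([(dx,proj(a,np.array([.472,-.303,0])+ex*dx+[0,0,.085]).round(1)) for dx in (.005,-.037)])
# lid: white plate + black knob
g=cv2.cvtColor(a["color"],cv2.COLOR_BGR2HSV)
m=cv2.inRange(g,np.array((0,0,0)),np.array((180,255,55)));n,l,s_,ce=cv2.connectedComponentsWithStats(m)
print("dark",[(s_[i].tolist(),ce[i].round(1).tolist()) for i in range(1,n) if s_[i][4]>60 and 230<ce[i][0]<340 and 120<ce[i][1]<260])
w=cv2.inRange(g,np.array((90,0,150)),np.array((180,75,255)));k=np.zeros_like(w);k[130:250,230:340]=w[130:250,230:340]
cn=max(cv2.findContours(k,cv2.RETR_EXTERNAL,cv2.CHAIN_APPROX_NONE)[0],key=cv2.contourArea);print(cv2.minAreaRect(cn),cv2.contourArea(cn))
print("lid exp",proj(a,(.68,-.1,.045)),proj(a,(.68,-.1,.011)))
E
```

```text
eef_pos: [0.4877, -0.262, 0.1132]
contact_force: [-0.2, -0.1, 0.4]
opening: 0.279
finger_force: 0.0
eef_pos: [0.541, -0.1028, 0.1504]
contact_force: [0.0, -0.5, 0.3]
opening: 0.603
finger_force: 0.0
48.12 [ 0.541  -0.1028  0.1504] [[0.95, -0.311, 0.005], [-0.311, -0.95, -0.002], [0.005, 0.001, -1.0]] 0.602722197997518 [ 0.  -0.5  0.3]
[-0.37  0.09  1.96 -0.    1.09  1.52]
red [([374, 260, 8, 14, 68], [377.5, 266.3])] yel [([355, 254, 9, 14, 76], [359.2, 260.6])] or [([357, 244, 8, 7, 36], [360.8, 247.0]), ([375, 250, 8, 6, 35], [378.5, 252.6]), ([393, 256, 8, 7, 34], [396.7, 258.6]), ([349, 272, 8, 6, 34], [352.8, 274.4]), ([367, 278, 8, 6, 32], [370.9, 280.2]), ([386, 284, 7, 6, 31], [389.0, 286.2])]
[(0.005, array([377.5, 267.3])), (-0.037, array([359.2, 261.4]))]
dark [([278, 162, 23, 20, 297], [289.2, 171.4])]
((290.617431640625, 169.43099975585938), (56.416114807128906, 35.108612060546875), 18.970407485961914) 1772.0
lid exp [283.34349985 180.57821802] [283.32082657 184.00517075]
```

```bash

python3 -m creep '[{"x":-12,"y":0,"z":-2,"rx":0,"ry":0,"rz":0,"grip":0.6},{"x":-12,"y":0,"z":-2,"rx":0,"ry":0,"rz":0,"grip":0.6},{"x":-12,"y":0,"z":-2,"rx":0,"ry":0,"rz":0,"grip":0.6},{"x":-12,"y":0,"z":-2,"rx":0,"ry":0,"rz":0,"grip":0.6},{"x":-12,"y":0,"z":-2,"rx":0,"ry":0,"rz":0,"grip":0.6},{"x":-12,"y":0,"z":0,"rx":0,"ry":0,"rz":0,"grip":0.6},{"x":-12,"y":0,"z":0,"rx":0,"ry":0,"rz":0,"grip":0.6},{"x":-12,"y":0,"z":0,"rx":0,"ry":0,"rz":0,"grip":0.6},{"x":0,"y":0,"z":0,"rx":0,"ry":0,"rz":0,"grip":0.6},{"x":0,"y":0,"z":0,"rx":0,"ry":0,"rz":0,"grip":0.6}]' | grep -E "eef|contact"
python3 - <<'E'
from h import *
a=cam("top");b=cam("side")
A=cv2.resize(a["color"][110:310,210:410],(400,400),interpolation=cv2.INTER_CUBIC);B=cv2.resize(b["color"][150:250,220:320],(400,400),interpolation=cv2.INTER_CUBIC)
cv2.imwrite("pics/m12.png",np.hstack([A,B]))
g=cv2.cvtColor(a["color"],cv2.COLOR_BGR2HSV)
m=cv2.inRange(g,np.array((0,0,0)),np.array((180,255,55)));n,l,s_,ce=cv2.connectedComponentsWithStats(m)
for i in range(1,n):
  if s_[i][4]>60 and 250<ce[i][0]<340 and 120<ce[i][1]<220:
    c=cv2.findContours((l==i).astype(np.uint8),cv2.RETR_EXTERNAL,cv2.CHAIN_APPROX_NONE)[0][0]; print("dark",s_[i],ce[i].round(1),cv2.minAreaRect(c))
w=cv2.inRange(g,np.array((90,0,150)),np.array((180,75,255)));k=np.zeros_like(w);k[130:250,230:340]=w[130:250,230:340]
cn=max(cv2.findContours(k,cv2.RETR_EXTERNAL,cv2.CHAIN_APPROX_NONE)[0],key=cv2.contourArea);r=cv2.minAreaRect(cn);print(r,cv2.contourArea(cn))
P=np.array([onz(a,p,.011) for p in cv2.boxPoints(r)]);print(P.round(4).tolist(),"c",P.mean(0).round(4),[np.linalg.norm(P[i]-P[i-1]).round(4) for i in range(4)],[np.degrees(np.arctan2(*(P[i]-P[i-1])[1::-1])).round(1) for i in range(4)])
E
```

```text
eef_pos: [0.448, -0.073, 0.1571]
contact_force: [-0.1, 0.4, -0.0]
dark [278 162  23  20 298] [289.1 171.4] ((289.142333984375, 171.54449462890625), (19.80545997619629, 15.152369499206543), 17.35402488708496)
((289.61444091796875, 171.85459899902344), (56.61244583129883, 38.59348678588867), 17.650123596191406) 2074.0
[[0.6863, -0.0342, 0.011], [0.7815, -0.0631, 0.011], [0.736, -0.198, 0.011], [0.6422, -0.1673, 0.011]] c [ 0.7115 -0.1157  0.011 ] [np.float64(0.1403), np.float64(0.0995), np.float64(0.1424), np.float64(0.0987)] [np.float64(71.7), np.float64(-16.9), np.float64(-108.7), np.float64(161.9)]
```

View pics/m12.png

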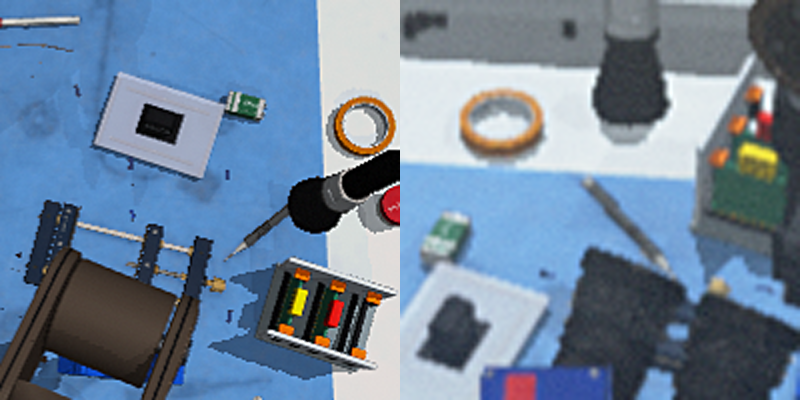

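```bash

python3 -m creep '[{"x":0,"y":0,"z":-1,"rx":0,"ry":0,"rz":-7,"grip":0.6},{"x":0,"y":0,"z":-1,"rx":0,"ry":0,"rz":-7,"grip":0.6},{"x":0,"y":0,"z":-1,"rx":0,"ry":0,"rz":-7,"grip":0.6},{"x":0,"y":0,"z":-1,"rx":0,"ry":0,"rz":-7,"grip":0.6},{"x":0,"y":0,"z":-1,"rx":0,"ry":0,"rz":-7,"grip":0.6},{"x":0,"y":0,"z":-1,"rx":0,"ry":0,"rz":-7,"grip":0.6},{"x":0,"y":0,"z":-1,"rx":0,"ry":0,"rz":-7,"grip":0.6},{"x":0,"y":0,"z":-1,"rx":0,"ry":0,"rz":-7,"grip":0.6},{"x":0,"y":0,"z":-1,"rx":0,"ry":0,"rz":-7,"grip":0.6},{"x":0,"y":0,"z":-1,"rx":0,"ry":0,"rz":-7,"grip":0.6}]' | grep -E "eef|contact"
python3 -m creep '[{"x":0,"y":0,"z":0,"rx":0,"ry":0,"rz":-7,"grip":0.6},{"x":0,"y":0,"z":0,"rx":0,"ry":0,"rz":-7,"grip":0.6},{"x":0,"y":0,"z":0,"rx":0,"ry":0,"rz":-6.3,"grip":0.6},{"x":0,"y":20,"z":0,"rx":0,"ry":0,"rz":0,"grip":0.6},{"x":0,"y":30,"z":0,"rx":0,"ry":0,"rz":0,"grip":0.6},{"x":0,"y":30,"z":0,"rx":0,"ry":-3.5,"rz":0,"grip":0.6},{"x":0,"y":30,"z":0,"rx":0,"ry":-3.5,"rz":0,"grip":0.6},{"x":0,"y":30,"z":0,"rx":0,"ry":-3.5,"rz":0,"grip":0.6},{"x":0,"y":30,"z":0,"rx":0,"ry":-3.5,"rz":0,"grip":0.6},{"x":0,"y":0,"z":0,"rx":0,"ry":0,"rz":0,"grip":0.6}]' | grep -E "eef|contact"
python3 - <<'E'
from h import *
s=st();print(np.round(s["qpos"],2));togo((.7101,-.1201,.08),-18.3)
E
```

```text
eef_pos: [0.4488, -0.0728, 0.167]
contact_force: [0.1, 0.2, -1.1]
eef_pos: [0.6144, -0.125, 0.1648]
contact_force: [-0.5, 0.7, -0.1]
50.77 [ 0.6144 -0.125   0.1648] [[0.296, 0.952, -0.074], [0.924, -0.305, -0.232], [-0.243, 0.0, -0.97]] 0.6023406115088946 [-0.5  0.7 -0.1]
[-0.27  0.27  1.74 -0.27  1.16  0.16]
shift tool xyz [53.5 89.6 74. ]
yaw now -17.8 rz 0.52 tilt err deg (tool x,y of world-down) [13.94 -0.02]
```

```bash

python3 -m creep '[{"x":6.7,"y":11.2,"z":9.2,"rx":0,"ry":0,"rz":0,"grip":0.6},{"x":6.7,"y":11.2,"z":9.2,"rx":0,"ry":0,"rz":0,"grip":0.6},{"x":6.7,"y":11.2,"z":9.2,"rx":0,"ry":0,"rz":0,"grip":0.6},{"x":6.7,"y":11.2,"z":9.2,"rx":0,"ry":0,"rz":0,"grip":0.6},{"x":6.7,"y":11.2,"z":9.2,"rx":0,"ry":0,"rz":0.5,"grip":0.6},{"x":6.7,"y":11.2,"z":9.2,"rx":0,"ry":0,"rz":0,"grip":0.6},{"x":6.7,"y":11.2,"z":9.2,"rx":0,"ry":0,"rz":0,"grip":0.6},{"x":6.7,"y":11.2,"z":9.2,"rx":0,"ry":0,"rz":0,"grip":0.6},{"x":0,"y":0,"z":0,"rx":0,"ry":0,"rz":0,"grip":0.6},{"x":0,"y":0,"z":0,"rx":0,"ry":0,"rz":0,"grip":0.6}]' | grep -E "eef|contact"
python3 - <<'E'
from h import *
s=st();togo((.7101,-.1201,.020),-18.3)
E
```

```text
eef_pos: [0.7051, -0.1198, 0.0811]
contact_force: [0.5, 0.1, -0.2]
51.6 [ 0.7051 -0.1198  0.0811] [[0.306, 0.949, -0.077], [0.921, -0.315, -0.229], [-0.242, -0.001, -0.97]] 0.5970476574482648 [ 0.5  0.1 -0.2]
shift tool xyz [16.1  4.9 58.9]
yaw now -18.4 rz -0.07 tilt err deg (tool x,y of world-down) [13.86  0.06]
```

```bash

python3 -m creep '[{"x":4,"y":2.5,"z":4,"rx":0,"ry":0,"rz":0,"grip":0.6},{"x":4,"y":2.4,"z":8,"rx":0,"ry":0,"rz":0,"grip":0.6},{"x":4,"y":0,"z":10,"rx":0,"ry":0,"rz":0,"grip":0.6},{"x":3,"y":0,"z":10,"rx":0,"ry":0,"rz":0,"grip":0.6},{"x":1,"y":0,"z":10,"rx":0,"ry":0,"rz":0,"grip":0.6},{"x":0,"y":0,"z":10,"rx":0,"ry":0,"rz":0,"grip":0.6},{"x":0,"y":0,"z":5,"rx":0,"ry":0,"rz":0,"grip":0.6},{"x":0,"y":0,"z":2,"rx":0,"ry":0,"rz":0,"grip":0.6},{"x":0,"y":0,"z":0,"rx":0,"ry":0,"rz":0,"grip":0.6},{"x":0,"y":0,"z":0,"rx":0,"ry":0,"rz":0,"grip":0.6}]' | grep -E "eef|contact"
python3 -m creep '[{"x":0,"y":0,"z":0,"rx":0,"ry":0,"rz":0,"grip":0.4},{"x":0,"y":0,"z":0,"rx":0,"ry":0,"rz":0,"grip":0.3},{"x":0,"y":0,"z":0,"rx":0,"ry":0,"rz":0,"grip":0.2},{"x":0,"y":0,"z":0,"rx":0,"ry":0,"rz":0,"grip":0.1},{"x":0,"y":0,"z":0,"rx":0,"ry":0,"rz":0,"grip":0.1},{"x":0,"y":0,"z":0,"rx":0,"ry":0,"rz":0,"grip":0.1},{"x":0,"y":0,"z":0,"rx":0,"ry":0,"rz":0,"grip":0.1},{"x":0,"y":0,"z":0,"rx":0,"ry":0,"rz":0,"grip":0.1},{"x":0,"y":0,"z":0,"rx":0,"ry":0,"rz":0,"grip":0.1},{"x":0,"y":0,"z":0,"rx":0,"ry":0,"rz":0,"grip":0.1}]' 40
python3 - <<'E'
from h import *
s=st();togo((.7101,-.1201,.020),-18.3)
E
```

```text
eef_pos: [0.7111, -0.1203, 0.0216]
contact_force: [-0.3, -1.1, 0.4]
time: 53.27
eef_pos: [0.7116, -0.1201, 0.0224]
tcp_rot: [0.805, 0.581, -0.098, 0.073]
contact_force: [0.3, 2.5, 5.0]
opening: 0.275
finger_force: 40.7
53.27 [ 0.7116 -0.1201  0.0224] [[0.306, 0.949, -0.073], [0.921, -0.315, -0.23], [-0.242, 0.003, -0.97]] 0.2750221990574318 [0.3 2.5 5. ]
shift tool xyz [ 0.1 -1.4  2.4]
yaw now -18.3 rz -0.04 tilt err deg (tool x,y of world-down) [13.85 -0.19]
```

```bash

python3 -m creep '[{"x":-1.2,"y":0,"z":-5,"rx":0,"ry":0,"rz":0,"grip":0.1},{"x":-2.4,"y":0,"z":-10,"rx":0,"ry":0,"rz":0,"grip":0.1},{"x":-3.5,"y":0,"z":-14,"rx":0,"ry":0,"rz":0,"grip":0.1},{"x":-3.5,"y":0,"z":-14,"rx":0,"ry":0,"rz":0,"grip":0.1},{"x":-3.5,"y":0,"z":-14,"rx":0,"ry":0,"rz":0,"grip":0.1},{"x":-3.5,"y":0,"z":-14,"rx":0,"ry":0,"rz":0,"grip":0.1},{"x":-3.5,"y":0,"z":-14,"rx":0,"ry":0,"rz":0,"grip":0.1},{"x":-3.5,"y":0,"z":-14,"rx":0,"ry":0,"rz":0,"grip":0.1},{"x":-3.5,"y":0,"z":-14,"rx":0,"ry":0,"rz":0,"grip":0.1},{"x":-3.5,"y":0,"z":-14,"rx":0,"ry":0,"rz":0,"grip":0.1}]' | grep -E "eef|contact|open"
python3 -m creep '[{"x":-10.2,"y":-17.3,"z":2.5,"rx":0,"ry":0,"rz":0,"grip":0.1},{"x":-10.2,"y":-17.3,"z":2.5,"rx":0,"ry":0,"rz":0,"grip":0.1},{"x":-10.2,"y":-17.3,"z":2.5,"rx":0,"ry":0,"rz":0,"grip":0.1},{"x":-10.2,"y":-17.3,"z":2.5,"rx":0,"ry":0,"rz":0,"grip":0.1},{"x":-10.2,"y":-17.3,"z":2.5,"rx":0,"ry":0,"rz":0,"grip":0.1},{"x":-10.2,"y":-17.3,"z":2.5,"rx":0,"ry":0,"rz":0,"grip":0.1},{"x":-10.2,"y":-17.3,"z":2.5,"rx":0,"ry":0,"rz":0,"grip":0.1},{"x":-10.2,"y":-17.3,"z":2.5,"rx":0,"ry":0,"rz":0,"grip":0.1},{"x":-10.2,"y":-17.3,"z":2.5,"rx":0,"ry":0,"rz":0,"grip":0.1},{"x":-10.2,"y":-17.3,"z":2.5,"rx":0,"ry":0,"rz":0,"grip":0.1}]' | grep -E "eef|contact|open"
python3 - <<'E'
from h import *
s=st();togo((.4696,-.3071,.14),-18.3)
E
```

```text
eef_pos: [0.7107, -0.12, 0.1539]
contact_force: [0.6, 0.1, -1.2]
opening: 0.274
eef_pos: [0.5125, -0.1654, 0.1532]
contact_force: [0.3, -0.2, -2.4]
opening: 0.273
54.93 [ 0.5125 -0.1654  0.1532] [[0.306, 0.949, -0.074], [0.921, -0.315, -0.23], [-0.242, 0.002, -0.97]] 0.2731854205802464 [ 0.3 -0.2 -2.4]
shift tool xyz [-140.4    3.8   48.6]
yaw now -18.3 rz -0.05 tilt err deg (tool x,y of world-down) [13.87 -0.12]
```

```bash

python3 -m creep '[{"x":-10,"y":0.4,"z":3.5,"rx":0,"ry":0,"rz":0,"grip":0.1},{"x":-18,"y":0.4,"z":6.3,"rx":0,"ry":0,"rz":0,"grip":0.1},{"x":-18,"y":0.4,"z":6.3,"rx":0,"ry":0,"rz":0,"grip":0.1},{"x":-18,"y":0.4,"z":6.3,"rx":0,"ry":0,"rz":0,"grip":0.1},{"x":-18,"y":0.4,"z":6.3,"rx":0,"ry":0,"rz":0,"grip":0.1},{"x":-18,"y":0.4,"z":6.3,"rx":0,"ry":0,"rz":0,"grip":0.1},{"x":-18,"y":0.4,"z":6.3,"rx":0,"ry":0,"rz":0,"grip":0.1},{"x":-14,"y":0.4,"z":5,"rx":0,"ry":0,"rz":0,"grip":0.1},{"x":-8,"y":0.4,"z":2.5,"rx":0,"ry":0,"rz":0,"grip":0.1},{"x":0,"y":0,"z":0,"rx":0,"ry":0,"rz":0,"grip":0.1}]' | grep -E "eef|contact|open"
python3 -m creep '[{"x":0,"y":0,"z":0,"rx":0,"ry":0,"rz":0,"grip":0.1},{"x":0,"y":0,"z":0,"rx":0,"ry":0,"rz":0,"grip":0.1},{"x":0,"y":0,"z":0,"rx":0,"ry":0,"rz":0,"grip":0.1},{"x":0,"y":0,"z":0,"rx":0,"ry":0,"rz":0,"grip":0.1},{"x":0,"y":0,"z":0,"rx":0,"ry":0,"rz":0,"grip":0.1},{"x":0,"y":0,"z":0,"rx":0,"ry":0,"rz":0,"grip":0.1},{"x":0,"y":0,"z":0,"rx":0,"ry":0,"rz":0,"grip":0.1},{"x":0,"y":0,"z":0,"rx":0,"ry":0,"rz":0,"grip":0.1},{"x":0,"y":0,"z":0,"rx":0,"ry":0,"rz":0,"grip":0.1},{"x":0,"y":0,"z":0,"rx":0,"ry":0,"rz":0,"grip":0.1}]' | grep -E "eef|contact|open"
python3 - <<'E'
from h import *
s=st();togo((.4696,-.3071,.122),-18.3)
E
```

```text
eef_pos: [0.4703, -0.3083, 0.1393]
contact_force: [-0.3, 0.9, -1.2]
opening: 0.27
eef_pos: [0.4703, -0.3065, 0.1388]
contact_force: [-0.4, 0.1, -2.1]
opening: 0.269
56.6 [ 0.4703 -0.3065  0.1388] [[0.306, 0.949, -0.075], [0.921, -0.315, -0.23], [-0.242, 0.002, -0.97]] 0.26884021835438565 [-0.4  0.1 -2.1]
shift tool xyz [ 3.2 -0.5 16.5]
yaw now -18.4 rz -0.05 tilt err deg (tool x,y of world-down) [13.86 -0.09]
```

```bash

python3 -m creep '[{"x":0.7,"y":-0.3,"z":3.3,"rx":0,"ry":0,"rz":0,"grip":0.1},{"x":0.7,"y":-0.2,"z":3.3,"rx":0,"ry":0,"rz":0,"grip":0.1},{"x":0.7,"y":0,"z":3.3,"rx":0,"ry":0,"rz":0,"grip":0.1},{"x":0.7,"y":0,"z":3.3,"rx":0,"ry":0,"rz":0,"grip":0.1},{"x":0.4,"y":0,"z":2.5,"rx":0,"ry":0,"rz":0,"grip":0.1},{"x":0,"y":0,"z":0,"rx":0,"ry":0,"rz":0,"grip":0.1},{"x":0,"y":0,"z":0,"rx":0,"ry":0,"rz":0,"grip":0.1},{"x":0,"y":0,"z":0,"rx":0,"ry":0,"rz":0,"grip":0.1},{"x":0,"y":0,"z":0,"rx":0,"ry":0,"rz":0,"grip":0.1},{"x":0,"y":0,"z":0,"rx":0,"ry":0,"rz":0,"grip":0.1}]' | grep -E "eef|contact|open"
python3 -m creep '[{"x":0.25,"y":0,"z":1,"rx":0,"ry":0,"rz":0,"grip":0.1},{"x":0.25,"y":0,"z":1,"rx":0,"ry":0,"rz":0,"grip":0.1},{"x":0.25,"y":0,"z":1,"rx":0,"ry":0,"rz":0,"grip":0.1},{"x":0.25,"y":0,"z":1,"rx":0,"ry":0,"rz":0,"grip":0.1},{"x":0,"y":0,"z":0,"rx":0,"ry":0,"rz":0,"grip":0.1},{"x":0,"y":0,"z":0,"rx":0,"ry":0,"rz":0,"grip":0.1},{"x":0,"y":0,"z":0,"rx":0,"ry":0,"rz":0,"grip":0.1},{"x":0,"y":0,"z":0,"rx":0,"ry":0,"rz":0,"grip":0.1},{"x":0,"y":0,"z":0,"rx":0,"ry":0,"rz":0,"grip":0.1},{"x":0,"y":0,"z":0,"rx":0,"ry":0,"rz":0,"grip":0.1}]' | grep -E "eef|contact|open"
python3 - <<'E'
from h import *
s=st();togo((.4696,-.3071,.112),-18.3)
E
```

```text
eef_pos: [0.4699, -0.3071, 0.1231]
contact_force: [0.3, -0.0, -2.9]
opening: 0.273
eef_pos: [0.4697, -0.307, 0.1188]
contact_force: [0.4, 0.1, -0.8]
opening: 0.274
58.27 [ 0.4697 -0.307   0.1188] [[0.306, 0.949, -0.075], [0.921, -0.315, -0.23], [-0.242, 0.002, -0.97]] 0.27392253218479157 [ 0.4  0.1 -0.8]
shift tool xyz [ 1.5 -0.1  6.6]
yaw now -18.4 rz -0.05 tilt err deg (tool x,y of world-down) [13.86 -0.1 ]
```

```bash

for k in 1 2; do python3 -m creep '[{"x":0.25,"y":0,"z":1,"rx":0,"ry":0,"rz":0,"grip":0.1},{"x":0.25,"y":0,"z":1,"rx":0,"ry":0,"rz":0,"grip":0.1},{"x":0.25,"y":0,"z":1,"rx":0,"ry":0,"rz":0,"grip":0.1},{"x":0,"y":0,"z":0,"rx":0,"ry":0,"rz":0,"grip":0.1},{"x":0,"y":0,"z":0,"rx":0,"ry":0,"rz":0,"grip":0.1},{"x":0,"y":0,"z":0,"rx":0,"ry":0,"rz":0,"grip":0.1},{"x":0,"y":0,"z":0,"rx":0,"ry":0,"rz":0,"grip":0.1},{"x":0,"y":0,"z":0,"rx":0,"ry":0,"rz":0,"grip":0.1},{"x":0,"y":0,"z":0,"rx":0,"ry":0,"rz":0,"grip":0.1},{"x":0,"y":0,"z":0,"rx":0,"ry":0,"rz":0,"grip":0.1}]' | grep -E "eef|contact"; done
```

```text
eef_pos: [0.4697, -0.307, 0.1156]
contact_force: [1.4, -0.6, -1.3]
eef_pos: [0.4697, -0.307, 0.1125]
contact_force: [-0.0, -0.3, -2.3]
```

```bash

for k in 1 2; do python3 -m creep '[{"x":0.25,"y":0,"z":1,"rx":0,"ry":0,"rz":0,"grip":0.1},{"x":0.1,"y":0,"z":0.5,"rx":0,"ry":0,"rz":0,"grip":0.1},{"x":0,"y":0,"z":0,"rx":0,"ry":0,"rz":0,"grip":0.1},{"x":0,"y":0,"z":0,"rx":0,"ry":0,"rz":0,"grip":0.1},{"x":0,"y":0,"z":0,"rx":0,"ry":0,"rz":0,"grip":0.1},{"x":0,"y":0,"z":0,"rx":0,"ry":0,"rz":0,"grip":0.1},{"x":0,"y":0,"z":0,"rx":0,"ry":0,"rz":0,"grip":0.1},{"x":0,"y":0,"z":0,"rx":0,"ry":0,"rz":0,"grip":0.1},{"x":0,"y":0,"z":0,"rx":0,"ry":0,"rz":0,"grip":0.1},{"x":0,"y":0,"z":0,"rx":0,"ry":0,"rz":0,"grip":0.1}]' | grep -E "eef|contact"; done
```

```text
eef_pos: [0.4699, -0.3071, 0.1123]
contact_force: [-1.2, 3.0, 5.4]
eef_pos: [0.4699, -0.3071, 0.1123]
contact_force: [-5.2, 6.9, 12.4]
```

```bash

python3 -m creep '[{"x":-0.4,"y":0,"z":-1.5,"rx":0,"ry":0,"rz":0,"grip":0.1},{"x":0,"y":0,"z":0,"rx":0,"ry":0,"rz":0,"grip":0.35},{"x":0,"y":0,"z":0,"rx":0,"ry":0,"rz":0,"grip":0.5},{"x":0,"y":0,"z":0,"rx":0,"ry":0,"rz":0,"grip":0.6},{"x":0,"y":0,"z":0,"rx":0,"ry":0,"rz":0,"grip":0.6},{"x":0,"y":0,"z":0,"rx":0,"ry":0,"rz":0,"grip":0.6},{"x":0,"y":0,"z":-5,"rx":0,"ry":0,"rz":0,"grip":0.6},{"x":0,"y":0,"z":-12,"rx":0,"ry":0,"rz":0,"grip":0.6},{"x":0,"y":0,"z":-15,"rx":0,"ry":0,"rz":0,"grip":0.6},{"x":0,"y":0,"z":-15,"rx":0,"ry":0,"rz":0,"grip":0.6}]' | grep -E "eef|contact|open"
python3 -m creep '[{"x":15,"y":0,"z":-10,"rx":0,"ry":0,"rz":0,"grip":0.6},{"x":25,"y":0,"z":-8,"rx":0,"ry":0,"rz":0,"grip":0.6},{"x":25,"y":0,"z":-8,"rx":0,"ry":0,"rz":0,"grip":0.6},{"x":25,"y":0,"z":-8,"rx":0,"ry":0,"rz":0,"grip":0.6},{"x":25,"y":-10,"z":-8,"rx":0,"ry":0,"rz":0,"grip":0.6},{"x":25,"y":-10,"z":-8,"rx":0,"ry":3.5,"rz":0,"grip":0.6},{"x":25,"y":-10,"z":-8,"rx":0,"ry":3.5,"rz":0,"grip":0.6},{"x":25,"y":0,"z":-8,"rx":0,"ry":3.5,"rz":0,"grip":0.6},{"x":10,"y":0,"z":0,"rx":0,"ry":3.5,"rz":0,"grip":0.6},{"x":0,"y":0,"z":0,"rx":0,"ry":0,"rz":0,"grip":0.6}]' | grep -E "eef|contact|open"
python3 - <<'E'
from h import *
s=st();a=cam("top","t13.png");b=cam("side","s13.png")
t0=cv2.imread("pics/t0.png");s0=cv2.imread("pics/s0.png")
def dark(im,roi):
    g=cv2.cvtColor(im,cv2.COLOR_BGR2HSV);m=cv2.inRange(g,np.array((0,0,0)),np.array((180,255,60)));k=np.zeros_like(m);y0,y1,x0,x1=roi;k[y0:y1,x0:x1]=m[y0:y1,x0:x1]
    n,l,q,ce=cv2.connectedComponentsWithStats(k);return [(q[i].tolist(),ce[i].round(1).tolist()) for i in range(1,n) if q[i][4]>25]
print("top before",dark(t0,(245,290,355,400)),"after",dark(a["color"],(245,290,355,400)))
print("side before",dark(s0,(155,186,295,335)),"after",dark(b["color"],(155,186,295,335)))
for n,p0,p1,roi in(("t",t0,a["color"],(230,305,335,420)),("s",s0,b["color"],(155,225,285,340))):
    y0,y1,x0,x1=roi;d=cv2.absdiff(p0[y0:y1,x0:x1],p1[y0:y1,x0:x1]).max(2);print(n,"diff frac>60",(d>60).mean().round(3))
for n,roi in (("battery",(150,178,315,350)),("tape",(155,192,374,412)),("jar",(198,226,396,424))):
    y0,y1,x0,x1=roi;d=cv2.absdiff(t0[y0:y1,x0:x1],a["color"][y0:y1,x0:x1]).max(2);print(n,(d>60).mean().round(3))
A=cv2.resize(a["color"][225:315,335:425],(400,400),interpolation=cv2.INTER_CUBIC);B=cv2.resize(b["color"][150:225,275:350],(400,400),interpolation=cv2.INTER_CUBIC)
cv2.imwrite("pics/m14.png",np.hstack([A,B]))
E
```

```text
eef_pos: [0.4733, -0.296, 0.1578]
contact_force: [-0.2, 0.2, 0.4]
opening: 0.599
eef_pos: [0.5115, -0.0869, 0.1806]
contact_force: [1.0, -0.2, -0.1]
opening: 0.597
63.27 [ 0.5115 -0.0869  0.1806] [[0.313, 0.95, 0.005], [0.95, -0.313, -0.0], [0.001, 0.004, -1.0]] 0.5974840831641077 [ 1.  -0.2 -0.1]
top before [([363, 254, 28, 24, 428], [376.7, 265.4])] after [([364, 254, 27, 25, 431], [376.9, 266.1])]
side before [] after [([295, 160, 25, 26, 333], [307.6, 174.6])]
t diff frac>60 0.021
s diff frac>60 0.316
battery 0.004
tape 0.0
jar 0.0
```

```bash

python3 -m creep '[{"x":0,"y":-5,"z":-25,"rx":0,"ry":0,"rz":0,"grip":0.6},{"x":0,"y":-5,"z":-30,"rx":0,"ry":0,"rz":0,"grip":0.6},{"x":0,"y":-5,"z":-30,"rx":0,"ry":0,"rz":0,"grip":0.6},{"x":0,"y":-5,"z":-30,"rx":0,"ry":0,"rz":0,"grip":0.6},{"x":0,"y":-5,"z":-30,"rx":0,"ry":0,"rz":0,"grip":0.6},{"x":0,"y":-5,"z":-30,"rx":0,"ry":0,"rz":0,"grip":0.6},{"x":0,"y":-5,"z":-30,"rx":0,"ry":0,"rz":0,"grip":0.6},{"x":0,"y":-5,"z":-30,"rx":0,"ry":0,"rz":0,"grip":0.6},{"x":0,"y":0,"z":0,"rx":0,"ry":0,"rz":0,"grip":0.6},{"x":0,"y":0,"z":0,"rx":0,"ry":0,"rz":0,"grip":0.6}]' | grep -E "eef|contact|open"
python3 - <<'E'
from h import *
b=cam("side");s0=cv2.imread("pics/s0.png")
y0,y1,x0,x1=155,225,285,340
d=cv2.absdiff(s0[y0:y1,x0:x1],b["color"][y0:y1,x0:x1]).max(2);print("diff",(d>60).mean().round(3),"rows",[(y0+i,int((d[i]>60).sum())) for i in range(0,70,5)])
# lid sub-region shift by phase correlation
r=(158,195,290,336);f=lambda im:np.float32(cv2.cvtColor(im[r[0]:r[1],r[2]:r[3]],cv2.COLOR_BGR2GRAY))
print(cv2.phaseCorrelate(f(s0),f(b["color"])))
for n,lo,hi in(("yel",(22,100,80),(34,255,255)),("red",(174,110,80),(180,255,255)),("grn",(45,60,30),(85,255,255))): print(n,[x for x in blobs(b,lo,hi,6) if 285<x[1][0]<340 and 155<x[1][1]<225])
E
```

```text
eef_pos: [0.4727, -0.0757, 0.4164]
contact_force: [-0.5, 0.1, -1.1]
opening: 0.602
diff 0.004 rows [(155, 0), (160, 0), (165, 0), (170, 0), (175, 0), (180, 0), (185, 0), (190, 0), (195, 0), (200, 0), (205, 0), (210, 0), (215, 0), (220, 0)]
((0.07385628314457549, -0.03220483392400553), 0.9249531516184409)
yel []
red []
grn [([298, 192, 20, 17, 189], [307.7, 199.2])]
```

```bash
python3 -c "
from plant import sign_off
print(sign_off())"
```

```text
the job is handed in; nothing more can be done
None
```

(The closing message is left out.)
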